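# Lean the calibration plates on the camera rack

### The job

Get the vision machine ready for calibration: first turn the mode selector to its yellow mark (load), then lay the camera that was left on the rack's rubber mat on the middle of the cork pad. Lean every calibration plate lying on the bench against the rail of the rack, side by side and square to the rail, its lower short edge on the mat's yellow line so that it leans at 45 degrees and stays there. When all the plates lean, turn the selector to its green mark (inspect); leave the lens and the blue parts bin alone.

Things in the scene. Friction and masses are not known exactly. Their poses are not given: they have to be found in the camera images.
- plate_a: Rigid calibration plate, white, black dots on both faces, 150 x 62 x 10 mm, about 0.24 kg; may be absent (None). Starts flat on the bench. Origin at the plate's centre; x along its 150 mm length, y along its 62 mm width, z through its thickness. Either short edge may be the lower one and either face may be outward.
- plate_b: Rigid calibration plate, blue, black dots on both faces, 150 x 62 x 10 mm, about 0.24 kg; may be absent (None). Starts flat on the bench. Origin at the plate's centre; x along its 150 mm length, y along its 62 mm width, z through its thickness. Either short edge may be the lower one and either face may be outward.
- plate_c: Rigid calibration plate, orange, black dots on both faces, 150 x 62 x 10 mm, about 0.24 kg; may be absent (None). Starts flat on the bench. Origin at the plate's centre; x along its 150 mm length, y along its 62 mm width, z through its thickness. Either short edge may be the lower one and either face may be outward.
- plate_d: Rigid calibration plate, green, black dots on both faces, 150 x 62 x 10 mm, about 0.24 kg; may be absent (None). Starts flat on the bench. Origin at the plate's centre; x along its 150 mm length, y along its 62 mm width, z through its thickness. Either short edge may be the lower one and either face may be outward.
- rack: Fixed leaning rack: rubber mat (4 mm thick, x -148 to +2 mm, y within 250 mm) and a rail on two posts (92 mm high, at y = +-262 mm). Origin on the bench straight below the rail's middle; z up, y along the rail, -x towards the side from which plates are leaned (the mat side). A plate leaning at 45 degrees has its centre at x = -48, z = 61 mm. Room for four, e.g. at y = -165, -55, 55 and 165 mm.
- foot_line (a point): Middle of the yellow line, 6 mm wide and 490 mm long, painted on the mat along the rack's y, 97.6 mm in front of the rail's axis, at the mat's top. A plate whose lower back edge stands on it with its back on the rail leans at 45 degrees. No stop or lip: only the rubber's friction holds it. Axes as the rack's.
- rail: The rack's fixed round aluminium rail, 16 mm in diameter, 520 mm long, along the rack's y. Origin at its middle, on its axis, 90.3 mm above the bench.
- selector_box: Fixed white box of the mode selector, 90 x 90 x 50 mm, the knob on top. Origin at the centre of its underside, z up. On its top, 35 mm from the centre, three round marks: green in the -x direction (robot's side), red 40 degrees to the right of it as seen from the robot, yellow 40 degrees to the left.
- selector (a joint): Angle of the selector knob in rad, growing clockwise seen from above. Three sprung detents: 0 = red mark (stop), 0.7 = green mark (inspect), 1.4 = yellow mark (load). Turns from -0.2 to 1.6; let go within about 0.25 of a detent it snaps into it; turning takes about 0.1 N m. It starts at or between red and green.
- selector_grip (a point): Point on the knob's vertical axis, 78 mm above the bench, at mid-height of the knob's upright grip bar. The bar is 56 mm long (along this point's x), 16 mm wide (along its y), its top 14 mm above this point; it stands on a round skirt 52 mm in diameter whose top is 18 mm below this point; the point turns with the knob. The white pointer line lies on the -x half of the bar's top, and points to the mark.
- lens: Bystander: black camera lens standing upright, 57 mm in diameter, 85 mm high. Origin at the centre of its underside. Leave it alone.
- parts_bin: Bystander: blue open bin, 120 x 90 x 50 mm. Origin at the centre of its underside. Leave it alone.
- camera: Black industrial camera, a housing 100 x 50 x 50 mm with a lens 42 mm in diameter standing 30 mm out of its +x end, 0.4 kg. Starts lying on the rack's mat. Origin at the housing's centre, x along its length. It may lie on any of its long sides.
- pad: Fixed cork pad, 140 x 90 x 3 mm (x by y), on the bench: the camera's place. Origin at the centre of its underside, z up.
Things that resemble listed ones, but are neither listed nor needed, are in the scene too. What is meant by the pad is not grey or pink, and is the smaller of those in its own colour.

How it is judged (in metres and radians):
On the way, in this order (a step that is already met when the one before it is completed fails the run):
1. the selector is at the yellow mark (load) (value of joint selector between 1.28 and 1.52 rad), for 0.2 s.
2. every plate leans on the rail at 45 degrees and the camera lies on its pad, while the selector is at the yellow mark (all of step 1 and angle between the x axis of plate_a and the z axis of rack, either way round between 0.689 and 0.881 rad and angle between the y axis of each of plate_a, plate_b, plate_c, plate_d and the y axis of rack, either way round below 0.2 rad and x of plate_a in the frame of rack between -0.075 and -0.02 m and y of plate_a in the frame of rack between -0.225 and 0.225 m and contact force between each of plate_a, plate_b, plate_c, plate_d and rail above 0.1 N and linear speed of each of plate_a, plate_b, plate_c, plate_d, camera below 0.02 m/s and angle between the x axis of plate_b and the z axis of rack, either way round between 0.689 and 0.881 rad and x of plate_b in the frame of rack between -0.075 and -0.02 m and y of plate_b in the frame of rack between -0.225 and 0.225 m and angle between the x axis of plate_c and the z axis of rack, either way round between 0.689 and 0.881 rad and x of plate_c in the frame of rack between -0.075 and -0.02 m and y of plate_c in the frame of rack between -0.225 and 0.225 m and angle between the x axis of plate_d and the z axis of rack, either way round between 0.689 and 0.881 rad and x of plate_d in the frame of rack between -0.075 and -0.02 m and y of plate_d in the frame of rack between -0.225 and 0.225 m and horizontal distance between camera and pad below 0.03 m and height (world z) of camera below 0.036 m), for 0.3 s.
3. the selector is at the green mark (inspect) (value of joint selector between 0.58 and 0.82 rad), for 0.2 s.
At the end, for the whole second after the job is handed in: Every plate present rests with its back on the rail from the robot's side, at 45 degrees within 5.5, square to the rail within 11 degrees, its centre within 190 mm of the rail's middle along the rail; the selector is at green (0.7 rad) within 0.12 (all of step 3 and angle between the x axis of plate_a and the z axis of rack, either way round between 0.689 and 0.881 rad and angle between the y axis of each of plate_a, plate_b, plate_c, plate_d and the y axis of rack, either way round below 0.2 rad and x of plate_a in the frame of rack between -0.075 and -0.02 m and y of plate_a in the frame of rack between -0.225 and 0.225 m and contact force between each of plate_a, plate_b, plate_c, plate_d and rail above 0.1 N and linear speed of each of plate_a, plate_b, plate_c, plate_d, camera below 0.02 m/s and angle between the x axis of plate_b and the z axis of rack, either way round between 0.689 and 0.881 rad and x of plate_b in the frame of rack between -0.075 and -0.02 m and y of plate_b in the frame of rack between -0.225 and 0.225 m and angle between the x axis of plate_c and the z axis of rack, either way round between 0.689 and 0.881 rad and x of plate_c in the frame of rack between -0.075 and -0.02 m and y of plate_c in the frame of rack between -0.225 and 0.225 m and angle between the x axis of plate_d and the z axis of rack, either way round between 0.689 and 0.881 rad and x of plate_d in the frame of rack between -0.075 and -0.02 m and y of plate_d in the frame of rack between -0.225 and 0.225 m and horizontal distance between camera and pad below 0.03 m and height (world z) of camera below 0.036 m); the robot touches nothing.
It fails at once if the lens is disturbed (moved more than 30 mm) (distance of lens from where it was at the start of the episode above 0.03 m).
It fails at once if the parts bin is disturbed (moved more than 30 mm) (distance of parts_bin from where it was at the start of the episode above 0.03 m).
Of plate_a, plate_b, plate_c, plate_d only 3 to 4 are there at a start; the rules pass over those that are not, and their reading is None.
At some moment in a run one of plate_a, plate_b, plate_c, plate_d, camera may be knocked a few centimetres aside while the robot is not near it.
Once in a run the grip may slacken for a moment while it holds something.
It also fails if it takes over 210 s, if anything falls off the work surface, if the arm or the gripper's body presses on something with over 40 N, if the wrist force passes 120 N, or if a joint passes its speed limit or range.

### The arm

A 6-joint arm with a two-finger parallel gripper is mounted at the origin on the work surface. World frame = base frame: x ahead of the robot, y to its left, z up, the work surface at z = 0. Lengths are in m, angles in degrees, forces in N, time in s.
With the tool pointing down it reaches from about 0.375 to 0.9 m from the base axis. Payload 3.1 kg.
Tool frame: the origin (TCP) lies on the centre line of the jaws, within the pads' length; the fingertips stand 8 mm ahead of it and the grasp point (between the pads) lies 11 mm behind it; z points along the fingers, y is the direction in which the jaws open and shut (so a half turn about z gives the same grasp; the last joint's range is limited). The gripper opens to 87 mm and grips with 3 to 60 N. Pads are 19 mm wide; open, the fingers measure 117 mm over their backs; the gripper's body (75 mm by 190 mm) begins 51 mm behind the grasp point.
Start: joints at [-83.68, 30.224, 82.088, -0, 67.689, -10.227], TCP at [0.178, -0.599, 0.231] pointing down, gripper open.
Joint ranges: [-176.69, 176.69], [-43.24, 126.21], [12.49, 139.97], [-82, 262], [0, 151.66], [-163.58, 163.58]. Speed limits (degrees/s): [159.86, 159.86, 180, 180, 180, 180].

### API

Orientations are given as a 3x3 rotation matrix whose columns are the frame's x, y, z axes.
In Python, from rig import * gives the robot as it stands. The module is installed in compiled form; this text tells all that it offers.
- The arm moves only by the tool arm_command, never from a script. Its argument "commands" is a list of rows, each an object with "translation": the shift along the tool's x, y, z scaled (see below), a list of three; "dr": the turn, a rotation vector about the tool's x, y, z scaled (see below), a list of three; "jaw": the closure, from 0 (fully open) to 1 (shut). In form: [{"translation": [x, y, z], "dr": [ax, ay, az], "jaw": jaw}, ...]. A call has 1 to 12 rows; each row shifts and turns the commanded pose from where the row before left it, along the tool's axes as they then stand; what a row does not reach is not made up. The controller multiplies each number of a shift by 25 mm and each number of a turn by 6 degrees. A row lasts 1/12 s, in which the tool goes at most 41.7 mm and 7.16 degrees, less where a joint would pass 70% of its speed; a pose out of reach is approached as far as the arm can. A call with a number of a shift or a turn outside -1 to 1 is refused whole. A call with a gripper value outside its range is refused whole. The fingers move at their own pace and stop on an object; the grip force is fixed at half the most. Time passes only in rows, so rows that do not move let the fingers close. It gives the time, the measured TCP pose, the force and the opening at its end, in the units of the state.
- read_state(): the state, without advancing time (a new reading comes with each control period).
- capture(name): name is "scene" or "top" or "wrist"; returns (picture, depth): 420x560x3 uint8, red, green, blue; 420x560 float32, m along the optical axis (not along the pixel's ray), 0 where there is no reading.
- camera_model(name): a dict with "intrinsics" (3x3 intrinsics, pixels), "pose" (4x4, takes a point from camera to world coordinates); the wrist camera has in their place "mount" (4x4, takes a point from camera to tool coordinates, whose origin is the TCP and whose axes are the flange's). Camera axes: x right, y down, z forward; pixel columns grow to the right and rows downward; lengths in m; the calibration is good to about 2 mm. A picture is of the moment at which its call begins: read the wrist's pose just before it. camera_model takes no time and is no camera call.
- hand_in(): hands the job in, once; it reports no verdict.
The state is a dict: "time_s": time; "joint_positions": joint angles; "qvel": joint speeds; "tau": joint torques, N m; "position": TCP position; "tcp_rot": TCP orientation; "force": force on the tool from outside, world axes, zero at the start; "moment": the same for the moment, N m; "opening": opening from 0.0 (shut) to 1.0 (fully open).
Only numpy, scipy, OpenCV 4.12 (cv2) and the standard library are available. Lean on these libraries where they do the work, as an engineer would, in place of code of your own. Each camera call takes 0.05 s, during which the arm holds its last target.

## Working session

There is one attempt and no reset: what is moved stays moved. The work goes in short steps, Python scripts to look and compute and a tool call to move; the robot and the scene stay as the last step left them, time stands still between calls to the robot, and variables do not carry over. Pictures are saved under pics/ and viewed, and the job is handed in when it is done.

Besides the shell and the picture viewer there is one more tool, called after "Call:" as name([rows], argument=value, ...), one row to a line, values as JSON. arm_command: Moves the arm, as the interface text tells. Its arguments: {"type":"object","properties":{"commands":{"type":"array"}},"required":["commands"]}

```bash
mkdir -p pics; cat > h.py <<'E'
from rig import *
import numpy as np, cv2
def snap(name,fn=None):
    s=read_state(); im,d=capture(name)
    if fn: cv2.imwrite('pics/'+fn+'.png',im[:,:,::-1])
    m=camera_model(name); K=np.array(m['intrinsics'])
    if 'pose' in m: T=np.array(m['pose'])
    else:
        W=np.eye(4);W[:3,:3]=np.array(s['tcp_rot']);W[:3,3]=s['position'];T=W@np.array(m['mount'])
    return im,d,K,T
def ray(K,T,u,v,z):
    r=T[:3,:3]@np.linalg.inv(K)@np.array([u,v,1.]); o=T[:3,3]
    return o+r*(z-o[2])/r[2]
def cloud(d,K,T):
    v,u=np.mgrid[:d.shape[0],:d.shape[1]]
    p=np.stack([(u-K[0,2])/K[0,0]*d,(v-K[1,2])/K[1,1]*d,d],-1)
    return p@T[:3,:3].T+T[:3,3]
E
python3 - <<'E'
from h import *
s=read_state();print(s)
for n in('scene','top','wrist'):
    im,d,K,T=snap(n,n+'0');np.savez('pics/'+n+'0.npz',im=im,d=d,K=K,T=T);print(n,K.round(1).tolist(),T.round(3).tolist(),np.mean(d>0))
E
```

```text
{'time_s': 0.0, 'joint_positions': array([-8.36817365e+01,  3.02799097e+01,  8.21557388e+01,  2.13235329e-03,
        6.76889756e+01, -1.02288285e+01]), 'qvel': array([-0.0036133 , -0.04907441, -0.00021253,  0.10065388,  0.09578303,
        0.02417914]), 'tau': array([-1.75181689e-03, -4.40049505e+01, -1.76592225e+01,  6.31477009e-02,
        5.82403515e-02, -1.53520259e-04]), 'position': array([ 0.17794512, -0.59839482,  0.22956509]), 'tcp_rot': array([[ 9.58590054e-01,  2.84789513e-01, -2.05150908e-04],
       [ 2.84789277e-01, -9.58587700e-01,  2.16567715e-03],
       [ 4.20107004e-04, -2.13442136e-03, -9.99997634e-01]]), 'force': array([ 0.47291447,  0.81589022, -0.311939  ]), 'moment': array([0.01785665, 0.0296844 , 0.0280851 ]), 'opening': 0.9984115776057149}
scene [[503.4, 0.0, 278.4], [0.0, 503.4, 202.2], [0.0, 0.0, 1.0]] [[-0.802, 0.395, -0.448, 1.187], [0.597, 0.536, -0.597, 0.929], [0.004, -0.746, -0.666, 1.156], [0.0, 0.0, 0.0, 1.0]] 0.9862457482993198
top [[540.5, 0.0, 281.7], [0.0, 540.5, 213.7], [0.0, 0.0, 1.0]] [[-0.101, -0.975, 0.2, 0.106], [-0.995, 0.1, -0.015, -0.027], [-0.006, -0.201, -0.98, 1.839], [0.0, 0.0, 0.0, 1.0]] 0.9961352040816327
wrist [[335.3, 0.0, 279.3], [0.0, 335.3, 205.2], [0.0, 0.0, 1.0]] [[0.286, -0.921, -0.265, 0.251], [-0.958, -0.275, -0.078, -0.575], [-0.001, 0.276, -0.961, 0.384], [0.0, 0.0, 0.0, 1.0]] 0.9960501700680272
```

View pics/scene0.png

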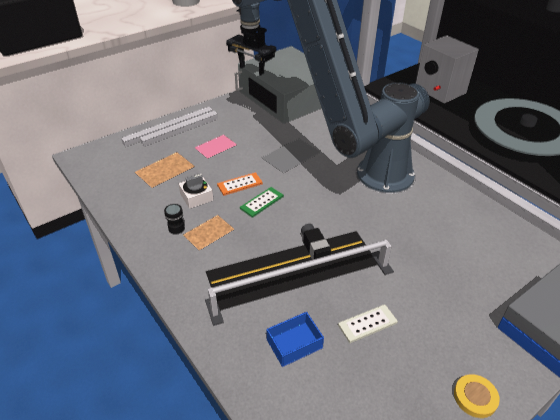

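View pics/top0.png

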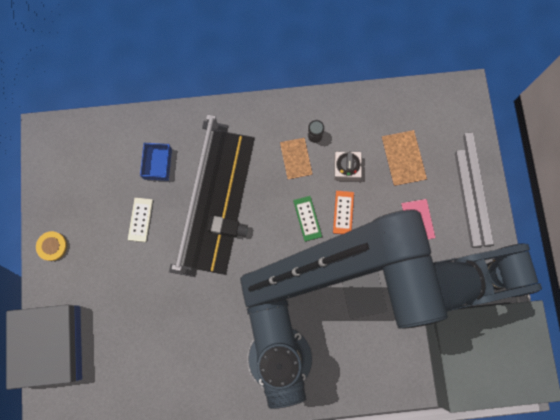

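View pics/wrist0.png

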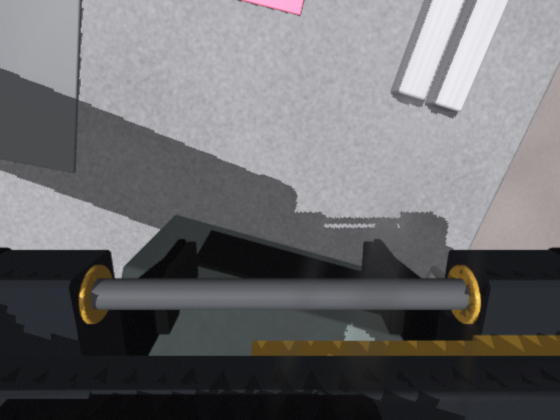

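Scene: the rack runs roughly along world x, with the mat on its right-hand side. The white, orange and green plates are visible and no blue one so far. The small cork pad is at top px (295,158), the knob at (348,164) and the camera at (228,227). Next I'll measure them.

```bash
cat > meas.py <<'E'
from h import *
def load(n): 
    z=np.load(f'pics/{n}.npz');return z['im'],z['d'],z['K'],z['T']
def rect(mask,K,T,z,name,amin=40):
    cs,_=cv2.findContours(mask.astype(np.uint8),cv2.RETR_EXTERNAL,cv2.CHAIN_APPROX_NONE)
    for c in cs:
        if cv2.contourArea(c)<amin: continue
        P=np.array([ray(K,T,*p[0],z)[:2] for p in c],np.float32)
        r=cv2.minAreaRect(P*1000)
        (cx,cy),(w,h),a=r
        if w<h: w,h=h,w;a+=90
        print(name,'px',c.mean((0,1)).round(),'ctr',round(cx),round(cy),'size',round(w),round(h),'ang long axis',round((a+90)%180-90,1))
def run(src):
    im,d,K,T=src
    hsv=cv2.cvtColor(im,cv2.COLOR_RGB2HSV);H,S,V=[hsv[...,i].astype(int) for i in range(3)]
    def cl(m,k=9): return cv2.morphologyEx(m.astype(np.uint8),cv2.MORPH_CLOSE,np.ones((k,k)))
    rect(cl((H>5)&(H<15)&(S>190)&(V>150)),K,T,.010,'orange')
    rect(cl((H>55)&(H<80)&(S>150)&(V>60)),K,T,.010,'green')
    rect(cl((H>95)&(H<125)&(S>150)&(V>60)&True),K,T,.010,'blue')
    rect(cl((V>200)&(S<60)),K,T,.010,'white')
    rect(cl((H>5)&(H<22)&(S>90)&(S<190)&(V>110),3),K,T,.003,'cork')
    rect(cl((H>18)&(H<30)&(S>150)&(V>120),5),K,T,.004,'yellow',15)
E
python3 - <<'E'
from meas import *
for n in('top0','scene0'):
    print(n);run(load(n))
im,d,K,T=load('top0');P=cloud(d,K,T)
for (u,v) in [(60,180),(140,220),(307,218),(344,213),(348,164),(228,227),(218,225),(240,230),(295,158),(197,190),(210,122),(178,268),(230,190),(316,130)]: print((u,v),P[v,u].round(3))
big=np.hstack([cv2.resize(im[80:300,100:260],None,fx=2.5,fy=2.5,interpolation=cv2.INTER_CUBIC),cv2.resize(im[80:300,260:420],None,fx=2.5,fy=2.5,interpolation=cv2.INTER_CUBIC)])
cv2.imwrite('pics/top0z.png',big[...,::-1])
im,d,K,T=load('scene0');cv2.imwrite('pics/sc0z.png',cv2.resize(im[120:370,110:430],None,fx=2.4,fy=2.4,interpolation=cv2.INTER_CUBIC)[...,::-1])
E
```

```text
top0
blue px [536. 415.] ctr -244 -789 size 174 52 ang long axis 84.2
blue px [  6. 394.] ctr -10 883 size 188 64 ang long axis 0.2
blue px [158. 163.] ctr 717 365 size 119 79 ang long axis -12.1
blue px [301. 119.] ctr 621 -54 size 2101 1358 ang long axis 84.0
white px [307. 218.] ctr 456 -140 size 106 42 ang long axis 9.5
white px [139. 219.] ctr 511 436 size 148 60 ang long axis -12.0
white px [343. 212.] ctr 464 -265 size 108 44 ang long axis -11.5
cork px [215. 252.] ctr 371 185 size 126 10 ang long axis -16.5
cork px [ 50. 246.] ctr 451 747 size 102 100 ang long axis -1.2
cork px [343. 212.] ctr 465 -267 size 153 65 ang long axis -11.2
cork px [296. 158.] ctr 677 -124 size 138 87 ang long axis 5.7
cork px [232. 177.] ctr 633 107 size 304 10 ang long axis -16.5
cork px [404. 158.] ctr 640 -504 size 183 117 ang long axis 5.5
yellow px [215. 252.] ctr 370 186 size 123 7 ang long axis -16.9
yellow px [ 51. 246.] ctr 451 746 size 94 94 ang long axis 41.7
yellow px [232. 176.] ctr 635 106 size 296 8 ang long axis -16.5
scene0
orange px [240. 186.] ctr 470 -262 size 144 64 ang long ax
[... 1578 characters left out ...]
 [164. 169.] ctr 641 -505 size 184 120 ang long axis 5.8
yellow px [477. 396.] ctr 445 739 size 110 100 ang long axis 20.6
yellow px [260. 269.] ctr 632 106 size 311 8 ang long axis -16.6
yellow px [346. 245.] ctr 363 186 size 106 8 ang long axis -16.6
(60, 180) [0.681 0.71  0.004]
(140, 220) [0.508 0.436 0.006]
(307, 218) [ 0.456 -0.139  0.009]
(344, 213) [ 0.459 -0.268  0.016]
(348, 164) [ 0.61  -0.292  0.091]
(228, 227) [0.443 0.13  0.056]
(218, 225) [0.454 0.163 0.052]
(240, 230) [0.43  0.092 0.048]
(295, 158) [ 0.675 -0.121  0.007]
(197, 190) [0.569 0.218 0.103]
(210, 122) [0.806 0.158 0.093]
(178, 268) [0.319 0.3   0.09 ]
(230, 190) [0.584 0.117 0.004]
(316, 130) [ 0.741 -0.199  0.089]
```

View pics/top0z.png

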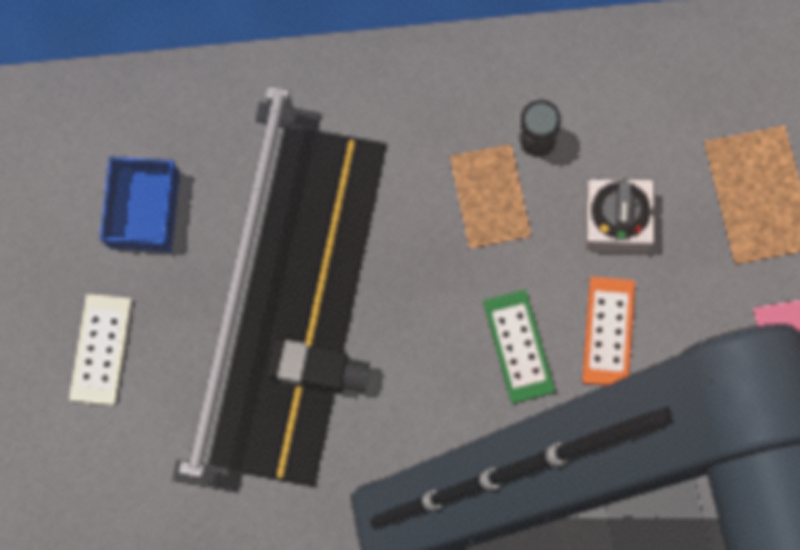

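View pics/sc0z.png

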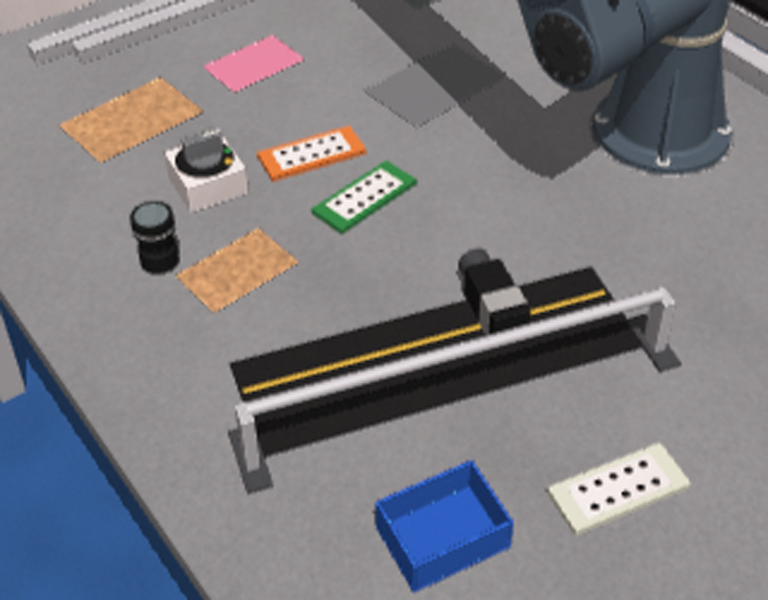

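Call:
arm_command([
  {"translation": [0,0,-0.9],"dr": [0,0,0.92],"jaw": 0},
  {"translation": [0,0,-0.9],"dr": [0,0,0.92],"jaw": 0},
  {"translation": [0,0,-0.9],"dr": [0,0,0.92],"jaw": 0},
  {"translation": [0.9,-0.75,0],"dr": [0,0,0],"jaw": 0},
  {"translation": [0.9,-0.75,0],"dr": [0,0,0],"jaw": 0},
  {"translation": [0.9,-0.75,0],"dr": [0,0,0],"jaw": 0},
  {"translation": [0.9,-0.75,0],"dr": [0,0,0],"jaw": 0},
  {"translation": [0.9,-0.75,0],"dr": [0,0,0],"jaw": 0},
  {"translation": [0.9,-0.75,0],"dr": [0,0,0],"jaw": 0},
  {"translation": [0.9,-0.75,0],"dr": [0,0,0],"jaw": 0},
  {"translation": [0.9,-0.75,0],"dr": [0,0,0],"jaw": 0},
])

```text
time_s: 1.07
position: [0.3589, -0.4478, 0.2978]
tcp_rot: [[1.0, -0.0, -0.0], [-0.0, -1.0, 0.001], [-0.0, -0.001, -1.0]]
force: [0.7, -0.1, -0.0]
opening: 1.002
```

Call:
arm_command([
  {"translation": [0.9,-0.75,0],"dr": [0,0,0],"jaw": 0},
  {"translation": [0.9,-0.75,0],"dr": [0,0,0],"jaw": 0},
  {"translation": [0.9,-0.75,0],"dr": [0,0,0],"jaw": 0},
  {"translation": [0.9,-0.75,0],"dr": [0,0,0],"jaw": 0},
  {"translation": [0.9,-0.75,0],"dr": [0,0,0],"jaw": 0},
  {"translation": [0.9,-0.75,0],"dr": [0,0,0],"jaw": 0},
  {"translation": [0.9,-0.75,0],"dr": [0,0,0],"jaw": 0},
  {"translation": [0.9,-0.75,0],"dr": [0,0,0],"jaw": 0},
  {"translation": [0,0,0],"dr": [0,0,0],"jaw": 0},
  {"translation": [0,0,0],"dr": [0,0,0],"jaw": 0},
])

```text
time_s: 1.9
position: [0.5388, -0.2978, 0.2975]
tcp_rot: [[1.0, 0.003, -0.001], [0.003, -1.0, 0.0], [-0.001, -0.0, -1.0]]
force: [-0.2, 0.4, 0.4]
opening: 1.001
```

```bash
python3 - <<'E'
from h import *
s=read_state();print(s['position'].round(4),s['tcp_rot'].round(3).tolist(),s['joint_positions'].round(1))
for n in('top','wrist'):
    im,d,K,T=snap(n,n+'1');np.savez('pics/'+n+'1.npz',im=im,d=d,K=K,T=T)
    if n=='wrist':
        P=cloud(d,K,T)
        m=(P[...,2]>.085)&(P[...,2]<.10)&(abs(P[...,0]-.61)<.06)&(abs(P[...,1]+.3)<.06)
        Q=P[m][:,:2];print(len(Q))
        r=cv2.minAreaRect((Q*1000).astype(np.float32));print('bar top',r,Q.mean(0))
E
```

```text
[ 0.5388 -0.2978  0.2975] [[1.0, 0.003, -0.001], [0.003, -1.0, 0.0], [-0.001, -0.0, -1.0]] [-39.3  25.7  78.8  -0.   75.5  50.5]
873
bar top ((623.0751953125, -298.0586853027344), (15.978339195251465, 55.9073600769043), 82.48690795898438) [ 0.62366535 -0.29814044]
```

View pics/wrist1.png

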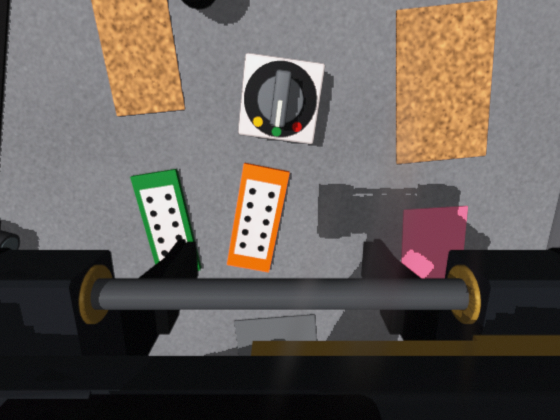

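View pics/top1.png

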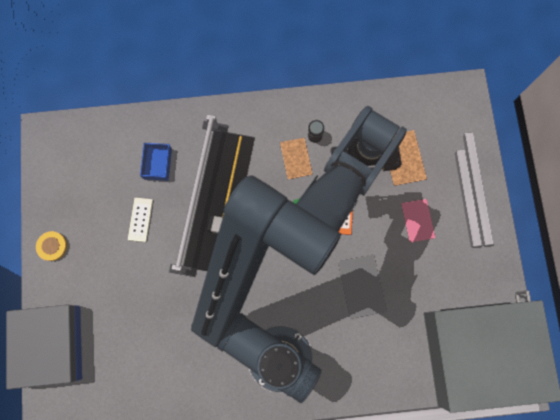

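Call:
arm_command([
  {"translation": [0.84,0,0.9],"dr": [0,0,0],"jaw": 0},
  {"translation": [0.84,0,0.9],"dr": [0,0,0],"jaw": 0},
  {"translation": [0.84,0,0.9],"dr": [0,0,0],"jaw": 0},
  {"translation": [0.84,0,0.9],"dr": [0,0,0],"jaw": 0},
  {"translation": [0,0,0.8],"dr": [0,0,0.62],"jaw": 0},
  {"translation": [0,0,0.8],"dr": [0,0,0.62],"jaw": 0},
  {"translation": [0,0,0.5],"dr": [0,0,0],"jaw": 0},
  {"translation": [0,0,0],"dr": [0,0,0],"jaw": 0},
])

```text
time_s: 2.67
position: [0.6192, -0.2991, 0.1519]
tcp_rot: [[0.992, -0.13, -0.006], [-0.13, -0.992, 0.004], [-0.007, -0.003, -1.0]]
force: [0.3, 0.4, -0.3]
opening: 1.0
```

```bash
python3 - <<'E'
from h import *
s=read_state();print(s['position'].round(4),s['tcp_rot'].round(3).tolist(),s['joint_positions'].round(1))
im,d,K,T=snap('wrist','wrist2')
E
```

```text
[ 0.6192 -0.2991  0.1519] [[0.992, -0.13, -0.006], [-0.13, -0.992, 0.004], [-0.007, -0.003, -1.0]] [-35.1  40.1  75.9  -0.   64.4  62.4]
```

View pics/wrist2.png

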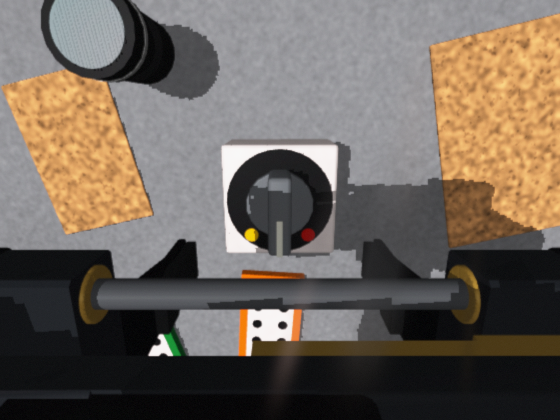

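Call:
arm_command([
  {"translation": [0.05,0,0.8],"dr": [0,0,0],"jaw": 0},
  {"translation": [0.05,0,0.8],"dr": [0,0,0],"jaw": 0},
  {"translation": [0,0,0.8],"dr": [0,0,0],"jaw": 0},
  {"translation": [0,0,0.7],"dr": [0,0,0],"jaw": 0},
  {"translation": [0,0,0],"dr": [0,0,0],"jaw": 0},
  {"translation": [0,0,0],"dr": [0,0,0],"jaw": 1},
  {"translation": [0,0,0],"dr": [0,0,0],"jaw": 1},
  {"translation": [0,0,0],"dr": [0,0,0],"jaw": 1},
  {"translation": [0,0,0],"dr": [0,0,0],"jaw": 1},
  {"translation": [0,0,0],"dr": [0,0,0],"jaw": 1},
  {"translation": [0,0,0],"dr": [0,0,0],"jaw": 1},
  {"translation": [0,0,0],"dr": [0,0,0],"jaw": 1},
])

```text
time_s: 3.72
position: [0.6247, -0.2996, 0.0785]
tcp_rot: [[0.992, -0.13, 0.001], [-0.13, -0.992, -0.0], [0.001, 0.0, -1.0]]
force: [0.5, -0.5, -0.4]
opening: 0.552
```

Call:
arm_command([
  {"translation": [0,0,0],"dr": [0,0,0],"jaw": 1},
  {"translation": [0,0,0],"dr": [0,0,0],"jaw": 1},
  {"translation": [0,0,0],"dr": [0,0,0],"jaw": 1},
  {"translation": [0,0,0],"dr": [0,0,0],"jaw": 1},
  {"translation": [0,0,0],"dr": [0,0,0],"jaw": 1},
  {"translation": [0,0,0],"dr": [0,0,0],"jaw": 1},
  {"translation": [0,0,0],"dr": [0,0,0],"jaw": 1},
  {"translation": [0,0,0],"dr": [0,0,0],"jaw": 1},
])

```text
time_s: 4.38
position: [0.6246, -0.2995, 0.078]
tcp_rot: [[0.992, -0.13, -0.0], [-0.13, -0.992, 0.0], [-0.0, -0.0, -1.0]]
force: [0.3, -0.6, -0.0]
opening: 0.18
```

Call:
arm_command([
  {"translation": [0,0,0],"dr": [0,0,0.85],"jaw": 1},
  {"translation": [0,0,0],"dr": [0,0,0.85],"jaw": 1},
  {"translation": [0,0,0],"dr": [0,0,0.85],"jaw": 1},
  {"translation": [0,0,0],"dr": [0,0,0.85],"jaw": 1},
  {"translation": [0,0,0],"dr": [0,0,0.85],"jaw": 1},
  {"translation": [0,0,0],"dr": [0,0,0.85],"jaw": 1},
  {"translation": [0,0,0],"dr": [0,0,0.85],"jaw": 1},
  {"translation": [0,0,0],"dr": [0,0,0.75],"jaw": 1},
  {"translation": [0,0,0],"dr": [0,0,0],"jaw": 1},
  {"translation": [0,0,0],"dr": [0,0,0],"jaw": 1},
  {"translation": [0,0,0],"dr": [0,0,0],"jaw": 1},
])

```text
time_s: 5.3
position: [0.6243, -0.3, 0.078]
tcp_rot: [[0.675, -0.738, -0.001], [-0.738, -0.675, -0.001], [0.0, 0.001, -1.0]]
force: [-1.6, -2.6, -0.6]
opening: 0.183
```

Call:
arm_command([
  {"translation": [0,0,0],"dr": [0,0,0],"jaw": 0},
  {"translation": [0,0,0],"dr": [0,0,0],"jaw": 0},
  {"translation": [0,0,0],"dr": [0,0,0],"jaw": 0},
  {"translation": [0,0,0],"dr": [0,0,0],"jaw": 0},
  {"translation": [0,0,0],"dr": [0,0,0],"jaw": 0},
  {"translation": [0,0,0],"dr": [0,0,0],"jaw": 0},
  {"translation": [0,0,-0.9],"dr": [0,0,0],"jaw": 0},
  {"translation": [0,0,-0.9],"dr": [0,0,0],"jaw": 0},
  {"translation": [0,0,-0.9],"dr": [0,0,0],"jaw": 0},
  {"translation": [0,0,-0.9],"dr": [0,0,0],"jaw": 0},
  {"translation": [0,0,0],"dr": [0,0,0],"jaw": 0},
])

```text
time_s: 6.22
position: [0.6275, -0.3013, 0.1737]
tcp_rot: [[0.674, -0.739, 0.009], [-0.739, -0.674, -0.006], [0.01, -0.003, -1.0]]
force: [0.4, 0.1, 0.9]
opening: 0.926
```

```bash
python3 - <<'E'
from h import *
s=read_state();print(s['position'].round(4),s['tcp_rot'].round(3).tolist(),s['joint_positions'].round(1))
im,d,K,T=snap('wrist','wrist3')
snap('top','top3')
P=cloud(d,K,T)
m=(P[...,2]>.085)&(P[...,2]<.10)&(abs(P[...,0]-.62)<.06)&(abs(P[...,1]+.3)<.06)
Q=P[m][:,:2];print(len(Q));print(cv2.minAreaRect((Q*1000).astype(np.float32)))
E
```

```text
[ 0.6275 -0.3013  0.1737] [[0.674, -0.739, 0.009], [-0.739, -0.674, -0.006], [0.01, -0.003, -1.0]] [-34.8  39.   74.4   0.   66.  102.8]
1501
((623.2897338867188, -298.12847900390625), (15.37842845916748, 55.57675552368164), 42.35288619995117)
```

View pics/wrist3.png

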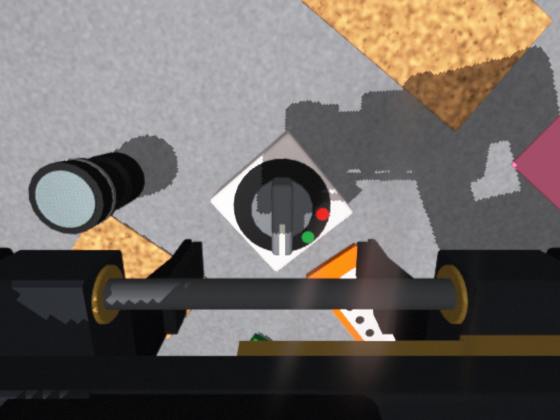

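Call:
arm_command([
  {"translation": [0,0,-0.6],"dr": [0,0,-1],"jaw": 0},
  {"translation": [0,0,-0.6],"dr": [0,0,-1],"jaw": 0},
  {"translation": [0,0,-0.6],"dr": [0,0,-1],"jaw": 0},
  {"translation": [0,0,-0.6],"dr": [0,0,-1],"jaw": 0},
  {"translation": [0,0,-0.6],"dr": [0,0,-1],"jaw": 0},
  {"translation": [0,0,-0.6],"dr": [0,0,-1],"jaw": 0},
  {"translation": [0,0,-0.6],"dr": [0,0,-1],"jaw": 0},
  {"translation": [0,0,-0.6],"dr": [0,0,-1],"jaw": 0},
  {"translation": [0,0,-0.6],"dr": [0,0,-1],"jaw": 0},
  {"translation": [0,0,-0.6],"dr": [0,0,-1],"jaw": 0},
])

```text
time_s: 7.15
position: [0.6238, -0.299, 0.3162]
tcp_rot: [[0.976, 0.219, -0.004], [0.219, -0.976, 0.003], [-0.003, -0.003, -1.0]]
force: [0.6, 0.4, 0.4]
opening: 1.001
```

Call:
arm_command([
  {"translation": [0,0,0],"dr": [0,0,-1],"jaw": 0},
  {"translation": [0,0,0],"dr": [0,0,-1],"jaw": 0},
  {"translation": [0,0,0],"dr": [0,0,-1],"jaw": 0},
  {"translation": [0,0,0],"dr": [0,0,-1],"jaw": 0},
  {"translation": [0,0,0],"dr": [0,0,-1],"jaw": 0},
  {"translation": [0,0,0],"dr": [0,0,-1],"jaw": 0},
  {"translation": [0,0,0],"dr": [0,0,-1],"jaw": 0},
  {"translation": [0,0,0],"dr": [0,0,-1],"jaw": 0},
  {"translation": [0,0,0],"dr": [0,0,-1],"jaw": 0},
  {"translation": [0,0,0],"dr": [0,0,-1],"jaw": 0},
])

```text
time_s: 7.98
position: [0.6238, -0.299, 0.3154]
tcp_rot: [[0.298, 0.954, -0.004], [0.954, -0.298, 0.003], [0.001, -0.004, -1.0]]
force: [0.4, 0.2, -1.1]
opening: 1.0
```

Call:
arm_command([
  {"translation": [0.76,-0.83,0],"dr": [0,0,0],"jaw": 0},
  {"translation": [0.76,-0.83,0],"dr": [0,0,0],"jaw": 0},
  {"translation": [0.76,-0.83,0],"dr": [0,0,0],"jaw": 0},
  {"translation": [0.76,-0.83,0],"dr": [0,0,0],"jaw": 0},
  {"translation": [0.76,-0.83,0],"dr": [0,0,0],"jaw": 0},
  {"translation": [0.76,-0.83,0],"dr": [0,0,0],"jaw": 0},
  {"translation": [0.76,-0.83,0],"dr": [0,0,0],"jaw": 0},
  {"translation": [0.76,-0.83,0],"dr": [0,0,0],"jaw": 0},
  {"translation": [0.76,-0.83,0],"dr": [0,0,0],"jaw": 0},
  {"translation": [0.76,-0.83,0],"dr": [0,0,0],"jaw": 0},
  {"translation": [0.76,-0.83,0],"dr": [0,0,0],"jaw": 0},
  {"translation": [0.76,-0.83,0],"dr": [0,0,0],"jaw": 0},
])

```text
time_s: 8.98
position: [0.4546, -0.0054, 0.3163]
tcp_rot: [[0.304, 0.953, -0.004], [0.953, -0.304, 0.001], [-0.0, -0.004, -1.0]]
force: [0.6, 0.1, 0.9]
opening: 0.998
```

Call:
arm_command([
  {"translation": [0.76,-0.83,0],"dr": [0,0,0],"jaw": 0},
  {"translation": [0.76,-0.83,0],"dr": [0,0,0],"jaw": 0},
  {"translation": [0,0,0],"dr": [0,0,0],"jaw": 0},
  {"translation": [0,0,0],"dr": [0,0,0],"jaw": 0},
])

```text
time_s: 9.32
position: [0.4269, 0.0432, 0.3168]
tcp_rot: [[0.301, 0.954, -0.003], [0.954, -0.301, 0.0], [-0.001, -0.003, -1.0]]
force: [-0.0, -0.1, 0.6]
opening: 1.001
```

```bash
python3 - <<'E'
from h import *
s=read_state();print(s['position'].round(4),s['tcp_rot'].round(3).tolist(),s['joint_positions'].round(1))
im,d,K,T=snap('wrist','wrist4');np.savez('pics/wrist4.npz',im=im,d=d,K=K,T=T)
im2,d2,K2,T2=snap('top','top4');np.savez('pics/top4.npz',im=im2,d=d2,K=K2,T=T2)
P=cloud(d,K,T)
m=(P[...,2]>.045)&(P[...,2]<.065)&(abs(P[...,0]-.44)<.1)&(abs(P[...,1]-.13)<.12)
Q=P[m];print(len(Q),np.median(Q[:,2]));print(cv2.minAreaRect((Q[:,:2]*1000).astype(np.float32)))
E
```

```text
[0.4269 0.0432 0.3168] [[0.301, 0.954, -0.003], [0.954, -0.301, 0.0], [-0.001, -0.003, -1.0]] [ -9.2   8.5 101.6  -0.   70.1   8.3]
4385 0.05360102127219418
((449.0137023925781, 134.19235229492188), (130.29598999023438, 49.539955139160156), 73.35641479492188)
```

View pics/wrist4.png

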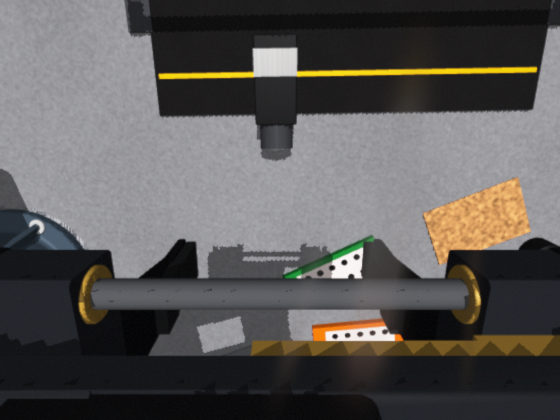

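Call:
arm_command([
  {"translation": [0.87,-0.05,0.8],"dr": [0,0,-0.15],"jaw": 0},
  {"translation": [0.87,-0.05,0.8],"dr": [0,0,0],"jaw": 0},
  {"translation": [0.87,-0.05,0.8],"dr": [0,0,0],"jaw": 0},
  {"translation": [0.87,-0.05,0.8],"dr": [0,0,0],"jaw": 0},
  {"translation": [0.87,-0.05,0.8],"dr": [0,0,0],"jaw": 0},
  {"translation": [0,0,0.9],"dr": [0,0,0],"jaw": 0},
  {"translation": [0,0,0.9],"dr": [0,0,0],"jaw": 0},
  {"translation": [0,0,0.9],"dr": [0,0,0],"jaw": 0},
  {"translation": [0,0,0.9],"dr": [0,0,0],"jaw": 0},
  {"translation": [0,0,0],"dr": [0,0,0],"jaw": 0},
  {"translation": [0,0,0],"dr": [0,0,0],"jaw": 0},
])

```text
time_s: 10.33
position: [0.454, 0.1471, 0.1268]
tcp_rot: [[0.29, 0.957, -0.003], [0.957, -0.29, -0.0], [-0.001, -0.003, -1.0]]
force: [0.2, 0.3, -0.3]
opening: 1.001
```

Call:
arm_command([
  {"translation": [0.05,0,0.9],"dr": [0,0,0],"jaw": 0},
  {"translation": [0,0,0.9],"dr": [0,0,0],"jaw": 0},
  {"translation": [0,0,0.8],"dr": [0,0,0],"jaw": 0},
  {"translation": [0,0,0.8],"dr": [0,0,0],"jaw": 0},
  {"translation": [0,0,0.7],"dr": [0,0,0],"jaw": 0},
  {"translation": [0,0,0],"dr": [0,0,0],"jaw": 0},
  {"translation": [0,0,0],"dr": [0,0,0],"jaw": 1},
  {"translation": [0,0,0],"dr": [0,0,0],"jaw": 1},
  {"translation": [0,0,0],"dr": [0,0,0],"jaw": 1},
  {"translation": [0,0,0],"dr": [0,0,0],"jaw": 1},
  {"translation": [0,0,0],"dr": [0,0,0],"jaw": 1},
  {"translation": [0,0,0],"dr": [0,0,0],"jaw": 1},
])

```text
time_s: 11.33
position: [0.4549, 0.1492, 0.0262]
tcp_rot: [[0.288, 0.958, 0.001], [0.958, -0.288, 0.0], [0.0, 0.001, -1.0]]
force: [-0.4, -0.0, -0.3]
opening: 0.63
```

Call:
arm_command([
  {"translation": [0,0,0],"dr": [0,0,0],"jaw": 1},
  {"translation": [0,0,0],"dr": [0,0,0],"jaw": 1},
  {"translation": [0,0,0],"dr": [0,0,0],"jaw": 1},
  {"translation": [0,0,0],"dr": [0,0,0],"jaw": 1},
  {"translation": [0,0,-0.4],"dr": [0,0,0],"jaw": 1},
  {"translation": [0,0,-0.6],"dr": [0,0,0],"jaw": 1},
  {"translation": [0,0,-0.6],"dr": [0,0,0],"jaw": 1},
  {"translation": [0,0,-0.6],"dr": [0,0,0],"jaw": 1},
  {"translation": [0,0,0],"dr": [0,0,0],"jaw": 1},
])

```text
time_s: 12.08
position: [0.4556, 0.1493, 0.0826]
tcp_rot: [[0.288, 0.958, 0.004], [0.958, -0.288, 0.0], [0.001, 0.004, -1.0]]
force: [-0.1, -0.7, -4.1]
opening: 0.569
```

```bash
python3 - <<'E'
from meas import *
for n in ('top0','scene0'):
    im,d,K,T=load(n);P=cloud(d,K,T)
    m=(P[...,2]>.075)&(P[...,2]<.1)&(abs(P[...,0]-.74)<.06)&(abs(P[...,1]+.2)<.06)
    Q=P[m];print(n,len(Q),cv2.minEnclosingCircle((Q[:,:2]*1000).astype(np.float32)),Q.mean(0))
E
```

```text
top0 209 ((751.7166748046875, -200.650634765625), 30.667682647705078) [ 0.75194369 -0.19910839  0.08503903]
scene0 206 ((751.3724365234375, -200.2639617919922), 34.44007110595703) [ 0.75616355 -0.19606098  0.08424307]
```

Call:
arm_command([
  {"translation": [0,0,-0.5],"dr": [0,0,0.98],"jaw": 1},
  {"translation": [0,0,-0.5],"dr": [0,0,0.98],"jaw": 1},
  {"translation": [0,0,-0.5],"dr": [0,0,0.98],"jaw": 1},
  {"translation": [0,0,-0.5],"dr": [0,0,0.98],"jaw": 1},
  {"translation": [0,0,-0.5],"dr": [0,0,0.98],"jaw": 1},
  {"translation": [0,0,0],"dr": [0,0,0.98],"jaw": 1},
  {"translation": [0,0,0],"dr": [0,0,0.98],"jaw": 1},
  {"translation": [0,0,0],"dr": [0,0,0.98],"jaw": 1},
  {"translation": [0,0,0],"dr": [0,0,0.98],"jaw": 1},
  {"translation": [0,0,0],"dr": [0,0,0.98],"jaw": 1},
  {"translation": [0,0,0],"dr": [0,0,0.98],"jaw": 1},
  {"translation": [0,0,0],"dr": [0,0,0.98],"jaw": 1},
])

```text
time_s: 13.08
position: [0.4536, 0.149, 0.1421]
tcp_rot: [[0.999, 0.042, -0.002], [0.042, -0.999, -0.0], [-0.002, 0.0, -1.0]]
force: [-0.5, -0.3, -4.7]
opening: 0.571
```

Call:
arm_command([
  {"translation": [0,0,0],"dr": [0,0,0.98],"jaw": 1},
  {"translation": [0,0,0],"dr": [0,0,0.98],"jaw": 1},
  {"translation": [0,0,0],"dr": [0,0,0.98],"jaw": 1},
  {"translation": [0.8,0.57,0],"dr": [0,0,0],"jaw": 1},
  {"translation": [0.8,0.57,0],"dr": [0,0,0],"jaw": 1},
  {"translation": [0.8,0.57,0],"dr": [0,0,0],"jaw": 1},
  {"translation": [0.8,0.57,0],"dr": [0,0,0],"jaw": 1},
  {"translation": [0.8,0.57,0],"dr": [0,0,0],"jaw": 1},
  {"translation": [0.8,0.57,0],"dr": [0,0,0],"jaw": 1},
  {"translation": [0.8,0.57,0],"dr": [0,0,0],"jaw": 1},
])

```text
time_s: 13.92
position: [0.5635, 0.0157, 0.1417]
tcp_rot: [[0.966, -0.258, -0.003], [-0.258, -0.966, 0.0], [-0.003, 0.0, -1.0]]
force: [0.2, 0.5, -3.9]
opening: 0.575
```

Call:
arm_command([
  {"translation": [0.8,0.57,0],"dr": [0,0,0],"jaw": 1},
  {"translation": [0.8,0.57,0],"dr": [0,0,0],"jaw": 1},
  {"translation": [0.8,0.57,0],"dr": [0,0,0],"jaw": 1},
  {"translation": [0.8,0.57,0],"dr": [0,0,0],"jaw": 1},
  {"translation": [0.8,0.57,0],"dr": [0,0,0],"jaw": 1},
  {"translation": [0.8,0.57,0],"dr": [0,0,0],"jaw": 1},
  {"translation": [0.8,0.57,0],"dr": [0,0,0],"jaw": 1},
  {"translation": [0,0,0],"dr": [0,0,0],"jaw": 1},
  {"translation": [0,0,0],"dr": [0,0,0],"jaw": 1},
])

```text
time_s: 14.67
position: [0.6731, -0.117, 0.141]
tcp_rot: [[0.966, -0.26, -0.002], [-0.26, -0.966, 0.001], [-0.003, -0.0, -1.0]]
force: [-0.9, 0.2, -3.3]
opening: 0.571
```

```bash
python3 - <<'E'
from h import *
s=read_state();print(s['position'].round(4),s['tcp_rot'].round(3).tolist(),s['joint_positions'].round(1),s['opening'])
for n in('scene','wrist'):
    im,d,K,T=snap(n,n+'5')
    P=cloud(d,K,T)
    m=(P[...,2]>.09)&(P[...,2]<.2)&(abs(P[...,0]-.65)<.1)&(abs(P[...,1]+.12)<.12)
E
```

```text
[ 0.6731 -0.117   0.141 ] [[0.966, -0.26, -0.002], [-0.26, -0.966, 0.001], [-0.003, -0.0, -1.0]] [-19.2  40.4  77.3   0.   62.4  85.8] 0.5706530316194718
```

View pics/scene5.png

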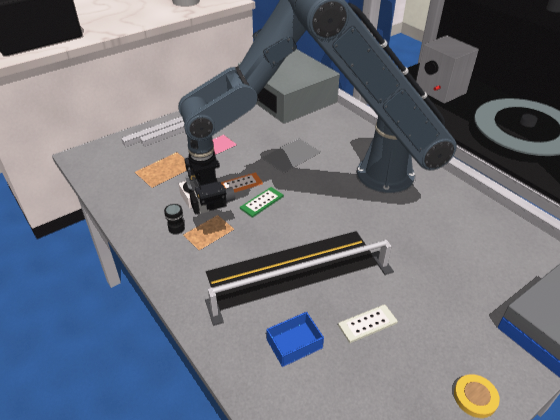

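View pics/wrist5.png

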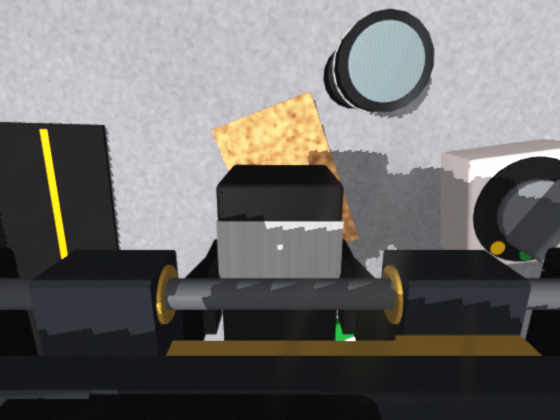

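Call:
arm_command([
  {"translation": [0.13,0.11,0.8],"dr": [0,0,0],"jaw": 1},
  {"translation": [0.13,0.11,0.8],"dr": [0,0,0],"jaw": 1},
  {"translation": [0,0,0.8],"dr": [0,0,0],"jaw": 1},
  {"translation": [0,0,0.8],"dr": [0,0,0],"jaw": 1},
  {"translation": [0,0,0.6],"dr": [0,0,0],"jaw": 1},
  {"translation": [0,0,0.5],"dr": [0,0,0],"jaw": 1},
  {"translation": [0,0,0.3],"dr": [0,0,0],"jaw": 1},
  {"translation": [0,0,0],"dr": [0,0,0],"jaw": 1},
  {"translation": [0,0,0],"dr": [0,0,0],"jaw": 1},
])

```text
time_s: 15.52
position: [0.6784, -0.1225, 0.0282]
tcp_rot: [[0.966, -0.258, 0.0], [-0.258, -0.966, -0.0], [0.0, 0.0, -1.0]]
force: [0.3, -0.0, -3.9]
opening: 0.573
```

Call:
arm_command([
  {"translation": [0,0,0.14],"dr": [0,0,0],"jaw": 1},
  {"translation": [0,0,0],"dr": [0,0,0],"jaw": 1},
  {"translation": [0,0,0],"dr": [0,0,0],"jaw": 1},
])

```text
time_s: 15.77
position: [0.6788, -0.1231, 0.0253]
tcp_rot: [[0.966, -0.258, 0.001], [-0.258, -0.966, -0.0], [0.001, 0.0, -1.0]]
force: [0.1, -0.7, -4.3]
opening: 0.574
```

Call:
arm_command([
  {"translation": [0,0,0.06],"dr": [0,0,0],"jaw": 1},
  {"translation": [0,0,0],"dr": [0,0,0],"jaw": 1},
  {"translation": [0,0,0],"dr": [0,0,0],"jaw": 1},
])

```text
time_s: 16.02
position: [0.6788, -0.1231, 0.0251]
tcp_rot: [[0.966, -0.258, 0.001], [-0.258, -0.966, -0.0], [0.001, 0.0, -1.0]]
force: [-2.1, 1.3, 6.1]
opening: 0.571
```

Call:
arm_command([
  {"translation": [0,0,0],"dr": [0,0,0],"jaw": 0},
  {"translation": [0,0,0],"dr": [0,0,0],"jaw": 0},
  {"translation": [0,0,0],"dr": [0,0,0],"jaw": 0},
  {"translation": [0,0,0],"dr": [0,0,0],"jaw": 0},
  {"translation": [0,0,-0.5],"dr": [0,0,0],"jaw": 0},
  {"translation": [0,0,-0.9],"dr": [0,0,0],"jaw": 0},
  {"translation": [0,0,-0.9],"dr": [0,0,0],"jaw": 0},
  {"translation": [0,0,-0.9],"dr": [0,0,0],"jaw": 0},
  {"translation": [0,0,-0.9],"dr": [0,0,0],"jaw": 0},
  {"translation": [0,0,-0.9],"dr": [0,0,0],"jaw": 0},
  {"translation": [0,0,-0.9],"dr": [0,0,0],"jaw": 0},
  {"translation": [0,0,-0.9],"dr": [0,0,0],"jaw": 0},
])

```text
time_s: 17.02
position: [0.6783, -0.1229, 0.1951]
tcp_rot: [[0.966, -0.258, 0.001], [-0.258, -0.966, -0.0], [0.001, 0.0, -1.0]]
force: [-0.3, -0.1, 0.8]
opening: 0.997
```

Call:
arm_command([
  {"translation": [0,0,-0.55],"dr": [0,0,-1],"jaw": 0},
  {"translation": [0,0,-0.55],"dr": [0,0,-1],"jaw": 0},
  {"translation": [0,0,-0.55],"dr": [0,0,-1],"jaw": 0},
  {"translation": [0,0,-0.55],"dr": [0,0,-1],"jaw": 0},
  {"translation": [-0.98,-0.06,0],"dr": [0,0,0],"jaw": 0},
  {"translation": [-0.98,-0.06,0],"dr": [0,0,0],"jaw": 0},
  {"translation": [-0.98,-0.06,0],"dr": [0,0,0],"jaw": 0},
  {"translation": [-0.98,-0.06,0],"dr": [0,0,0],"jaw": 0},
  {"translation": [-0.98,-0.06,0],"dr": [0,0,0],"jaw": 0},
  {"translation": [-0.98,-0.06,0],"dr": [0,0,0],"jaw": 0},
])

```text
time_s: 17.85
position: [0.5306, -0.1371, 0.2489]
tcp_rot: [[0.988, 0.157, 0.001], [0.157, -0.988, -0.001], [0.001, 0.001, -1.0]]
force: [0.2, -0.2, 0.5]
opening: 1.002
```

Call:
arm_command([
  {"translation": [-0.98,-0.06,0],"dr": [0,0,0],"jaw": 0},
  {"translation": [-0.98,-0.06,0],"dr": [0,0,0],"jaw": 0},
  {"translation": [-0.98,-0.06,0],"dr": [0,0,0],"jaw": 0},
  {"translation": [-0.98,-0.06,0],"dr": [0,0,0],"jaw": 0},
  {"translation": [-0.98,-0.06,0],"dr": [0,0,0],"jaw": 0},
  {"translation": [-0.98,-0.06,0],"dr": [0,0,0],"jaw": 0},
  {"translation": [0,0,0],"dr": [0,0,0],"jaw": 0},
  {"translation": [0,0,0],"dr": [0,0,0],"jaw": 0},
])

```text
time_s: 18.52
position: [0.3846, -0.1514, 0.2489]
tcp_rot: [[0.988, 0.156, 0.001], [0.156, -0.988, -0.001], [0.001, 0.001, -1.0]]
force: [0.7, 0.5, 0.7]
opening: 1.001
```

```bash
python3 - <<'E'
from meas import *
s=read_state();print(s['position'].round(4),s['tcp_rot'].round(3).tolist(),s['joint_positions'].round(1),s['opening'])
w=snap('wrist','wrist6');run(w)
im,d,K,T=w;P=cloud(d,K,T)
m=(P[...,2]>.04)&(P[...,2]<.065)&(abs(P[...,0]-.67)<.1)&(abs(P[...,1]+.12)<.1)
Q=P[m];print(len(Q),np.median(Q[:,2]),cv2.minAreaRect((Q[:,:2]*1000).astype(np.float32)))
E
```

```text
[ 0.3846 -0.1514  0.2489] [[0.988, 0.156, 0.001], [0.156, -0.988, -0.001], [0.001, 0.001, -1.0]] [-37.1  12.2 109.5   0.   58.3  44. ] 1.0014423813010664
orange px [388. 112.] ctr 465 -265 size 149 63 ang long axis -11.2
green px [280. 107.] ctr 457 -139 size 148 61 ang long axis 9.2
white px [391. 120.] ctr 465 -266 size 110 46 ang long axis -11.1
white px [280. 108.] ctr 457 -139 size 109 46 ang long axis 9.5
white px [485.   4.] ctr 593 -331 size 58 15 ang long axis -81.0
cork px [ 82. 304.] ctr 168 86 size 27 6 ang long axis 4.4
cork px [474. 298.] ctr 260 -435 size 80 17 ang long axis 17.8
cork px [394. 128.] ctr 455 -265 size 134 66 ang long axis -11.4
yellow px [ 82. 305.] ctr 168 86 size 25 6 ang long axis 3.4
yellow px [475. 297.] ctr 261 -435 size 78 15 ang long axis 18.9
yellow px [13. 64.] ctr 457 161 size 149 9 ang long axis -16.5
0 nan ((0.0, 0.0), (0.0, 0.0), 0.0)
  return _methods._mean(a, axis=axis, dtype=dtype,
  ret = ret.dtype.type(ret / rcount)
```

View pics/wrist6.png

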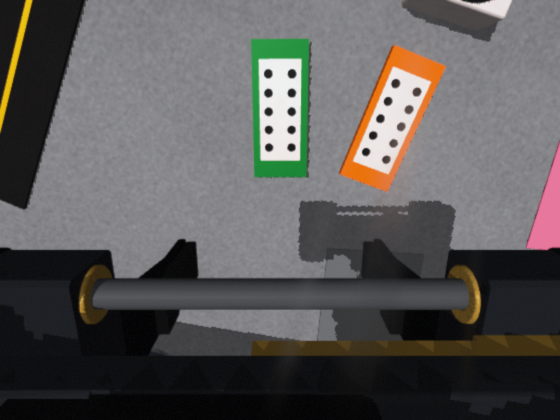

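Call:
arm_command([
  {"translation": [0.98,0,0.9],"dr": [0,0,0],"jaw": 0},
  {"translation": [0.98,0,0.9],"dr": [0,0,0],"jaw": 0},
  {"translation": [0.98,-0.04,0.9],"dr": [0,0,0],"jaw": 0},
  {"translation": [0,0,0.9],"dr": [0,0,0],"jaw": 0},
  {"translation": [0,0,0.9],"dr": [0,0,0],"jaw": 0},
  {"translation": [0,0,0.9],"dr": [0,0,0],"jaw": 0},
  {"translation": [0,0,0.9],"dr": [0,0,0],"jaw": 0},
  {"translation": [0,0,0.9],"dr": [0,0,0],"jaw": 0},
  {"translation": [0,0,0.9],"dr": [0,0,0],"jaw": 0},
  {"translation": [0,0,0.7],"dr": [0,0,0],"jaw": 0},
  {"translation": [0,0,0],"dr": [0,0,0],"jaw": 0},
  {"translation": [0,0,0],"dr": [0,0,0],"jaw": 0},
])

```text
time_s: 19.57
position: [0.4584, -0.1387, 0.0272]
tcp_rot: [[0.987, 0.158, -0.001], [0.158, -0.987, 0.001], [-0.001, -0.001, -1.0]]
force: [0.4, -0.2, -0.9]
opening: 0.999
```

Call:
arm_command([
  {"translation": [0,0,0.4],"dr": [0,0,0],"jaw": 0},
  {"translation": [0,0,0.27],"dr": [0,0,0],"jaw": 0},
  {"translation": [0,0,0],"dr": [0,0,0],"jaw": 0},
  {"translation": [0,0,0],"dr": [0,0,0],"jaw": 0},
])

```text
time_s: 19.9
position: [0.4578, -0.1388, 0.0114]
tcp_rot: [[0.988, 0.157, 0.0], [0.157, -0.988, -0.0], [0.0, 0.0, -1.0]]
force: [0.1, -0.0, 0.1]
opening: 1.0
```

Call:
arm_command([
  {"translation": [0,0,0.05],"dr": [0,0,0],"jaw": 1},
  {"translation": [0,0,0],"dr": [0,0,0],"jaw": 1},
  {"translation": [0,0,0],"dr": [0,0,0],"jaw": 1},
  {"translation": [0,0,0],"dr": [0,0,0],"jaw": 1},
  {"translation": [0,0,0],"dr": [0,0,0],"jaw": 1},
  {"translation": [0,0,0],"dr": [0,0,0],"jaw": 1},
  {"translation": [0,0,0],"dr": [0,0,0],"jaw": 1},
  {"translation": [0,0,0],"dr": [0,0,0],"jaw": 1},
  {"translation": [0,0,0],"dr": [0,0,0],"jaw": 1},
])

```text
time_s: 20.65
position: [0.4579, -0.139, 0.0103]
tcp_rot: [[0.988, 0.157, 0.001], [0.157, -0.988, -0.0], [0.001, 0.001, -1.0]]
force: [0.2, -1.5, 3.2]
opening: 0.706
```

Call:
arm_command([
  {"translation": [0,0,-0.3],"dr": [0,0,0],"jaw": 1},
  {"translation": [0,0,-0.6],"dr": [0,0,0],"jaw": 1},
  {"translation": [0,0,-0.9],"dr": [0,0,0],"jaw": 1},
  {"translation": [0,0,-0.9],"dr": [0,0,0],"jaw": 1},
  {"translation": [0,0,-0.9],"dr": [0,0,0],"jaw": 1},
  {"translation": [0,0,-0.9],"dr": [0,0,0],"jaw": 1},
  {"translation": [0,0,-0.9],"dr": [0,0,0],"jaw": 1},
  {"translation": [0,0,-0.9],"dr": [0,0,0],"jaw": 1},
  {"translation": [0,0,0],"dr": [0,0,0],"jaw": 1},
  {"translation": [0,0,0],"dr": [0,0,0],"jaw": 1},
])

```text
time_s: 21.48
position: [0.4578, -0.1387, 0.1685]
tcp_rot: [[0.988, 0.157, 0.002], [0.157, -0.988, -0.001], [0.002, 0.001, -1.0]]
force: [-1.3, 0.3, -1.8]
opening: 0.709
```

```bash
python3 - <<'E'
from meas import *
s=read_state();print(s['position'].round(4),s['tcp_rot'].round(3).tolist(),s['joint_positions'].round(1),s['opening'])
w=snap('wrist','wrist7');w=snap('scene','scene7')
E
```

```text
[ 0.4578 -0.1387  0.1685] [[0.988, 0.157, 0.002], [0.157, -0.988, -0.001], [0.002, 0.001, -1.0]] [-30.3  24.5 106.5   0.   48.9  50.7] 0.7090177832480481
```

View pics/wrist7.png

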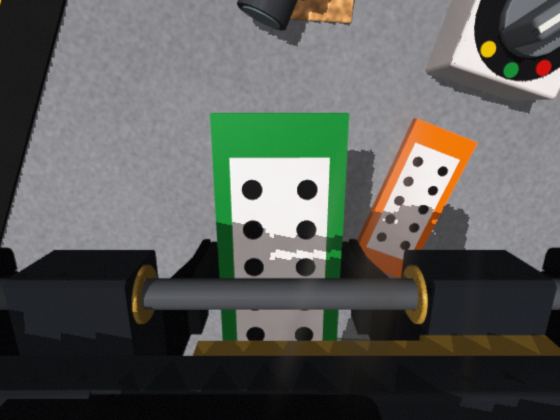

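View pics/scene7.png

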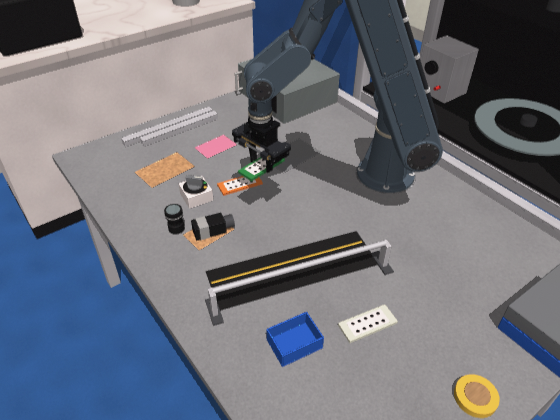

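```bash
python3 - <<'E'
from meas import *
for n in('wrist4','top4','scene0'):
    im,d,K,T=load(n);print(n)
    hsv=cv2.cvtColor(im,cv2.COLOR_RGB2HSV);H,S,V=[hsv[...,i].astype(int) for i in range(3)]
    m=(H>18)&(H<32)&(S>150)&(V>120)
    vv,uu=np.nonzero(m);P=np.array([ray(K,T,u,v,.004)[:2] for u,v in zip(uu,vv)])
    a=np.deg2rad(-16.6);t=np.array([np.cos(a),np.sin(a)]);nn=np.array([-t[1],t[0]])
    c=np.array([.546,.132]);k=(abs((P-c)@nn)<.03)&(abs((P-c)@t)<.3);P=P[k]
    l=cv2.fitLine(P.astype(np.float32),cv2.DIST_HUBER,0,1e-4,1e-4).ravel()
    t=l[:2]*np.sign(l[0]);nn=np.array([-t[1],t[0]]);s=P@t;o=l[2:]
    mid=o+t*((s.min()+s.max())/2-o@t)
    print('ang',np.rad2deg(np.arctan2(t[1],t[0])).round(2),'len',(np.ptp(s)*1000).round(1),'mid',(mid*1000).round(1),'rack',((mid+.0976*nn)*1000).round(1))
    Q=cloud(d,K,T);k=(Q[...,2]>.085)&(Q[...,2]<.105);q=Q[k][:,:2]
    r=(q-mid)@nn;k=(abs(r-.0976)<.03)&(abs((q-mid)@t)<.24);print('rail pts',k.sum(),np.median(r[k]).round(4) if k.any() else None, q[k].mean(0) if k.any() else '')
E
```

```text
wrist4
ang -16.51 len 490.8 mid [545.4 134. ] rack [573.2 227.6]
rail pts 0 None 
top4
ang -16.37 len 299.9 mid [633.8 106.9] rack [661.3 200.6]
rail pts 575 0.0973 [0.63193859 0.2092297 ]
scene0
ang -16.61 len 488.7 mid [546.4 131.2] rack [574.3 224.8]
rail pts 948 0.1038 [0.58578329 0.2269101 ]
```

Call:
arm_command([
  {"translation": [0,0,-0.35],"dr": [0,0,-0.98],"jaw": 1},
  {"translation": [0,0,-0.35],"dr": [0,0,-0.98],"jaw": 1},
  {"translation": [0,0,-0.35],"dr": [0,0,-0.98],"jaw": 1},
  {"translation": [0,0,-0.35],"dr": [0,0,-0.98],"jaw": 1},
  {"translation": [0,0,-0.35],"dr": [0,0,-0.98],"jaw": 1},
  {"translation": [0,0,-0.35],"dr": [0,0,-0.98],"jaw": 1},
  {"translation": [0,0,-0.35],"dr": [0,0,-0.98],"jaw": 1},
  {"translation": [0,0,-0.35],"dr": [0,0,-0.98],"jaw": 1},
  {"translation": [0,0,-0.35],"dr": [0,0,-0.98],"jaw": 1},
  {"translation": [0,0,0],"dr": [0,0,-0.98],"jaw": 1},
  {"translation": [0,0,0],"dr": [0,0,-0.95],"jaw": 1},
])

```text
time_s: 22.5
position: [0.4569, -0.1384, 0.245]
tcp_rot: [[0.279, 0.96, -0.003], [0.96, -0.279, 0.002], [0.001, -0.003, -1.0]]
force: [0.1, 0.5, -1.0]
opening: 0.708
```

Call:
arm_command([
  {"translation": [0.96,0.46,0],"dr": [0,0,0],"jaw": 1},
  {"translation": [0.96,0.46,0],"dr": [0,0,0],"jaw": 1},
  {"translation": [0.96,0.46,0],"dr": [0,0,0],"jaw": 1},
  {"translation": [0.96,0.46,0],"dr": [0,0,0],"jaw": 1},
  {"translation": [0.96,0.46,0],"dr": [0,0,0],"jaw": 1},
  {"translation": [0.96,0.46,0],"dr": [0,0,0],"jaw": 1},
  {"translation": [0.96,0.46,0],"dr": [0,0,0],"jaw": 1},
  {"translation": [0.96,0.46,0],"dr": [0,0,0],"jaw": 1},
  {"translation": [0.96,0.46,0],"dr": [0,0,0],"jaw": 1},
  {"translation": [0.96,0.46,0],"dr": [0,0,0],"jaw": 1},
  {"translation": [0.96,0.46,0],"dr": [0,0,0],"jaw": 1},
  {"translation": [0.96,0.46,0],"dr": [0,0,0],"jaw": 1},
])

```text
time_s: 23.5
position: [0.671, 0.0995, 0.2432]
tcp_rot: [[0.283, 0.959, -0.006], [0.959, -0.283, 0.0], [-0.001, -0.005, -1.0]]
force: [-0.5, -0.6, -2.6]
opening: 0.707
```

Call:
arm_command([
  {"translation": [0,0,0],"dr": [0,0.94,0],"jaw": 1},
  {"translation": [0,0,0],"dr": [0,0.94,0],"jaw": 1},
  {"translation": [0,0,0],"dr": [0,0.94,0],"jaw": 1},
  {"translation": [0,0,0],"dr": [0,0.94,0],"jaw": 1},
  {"translation": [0,0,0],"dr": [0,0.94,0],"jaw": 1},
  {"translation": [0,0,0],"dr": [0,0.94,0],"jaw": 1},
  {"translation": [0,0,0],"dr": [0,0.94,0],"jaw": 1},
  {"translation": [0,0,0],"dr": [0,0.92,0],"jaw": 1},
  {"translation": [0,0,0],"dr": [0,0,0],"jaw": 1},
  {"translation": [0,0,0],"dr": [0,0,0],"jaw": 1},
])

```text
time_s: 24.33
position: [0.6704, 0.0973, 0.2431]
tcp_rot: [[0.207, 0.958, 0.197], [0.678, -0.285, 0.677], [0.705, -0.006, -0.709]]
force: [0.2, -0.0, -1.4]
opening: 0.704
```

```bash
cat > togo.py <<'E'
from h import *
import sys
A=np.deg2rad(-16.5);t=np.array([np.cos(A),np.sin(A),0]);n=np.array([-t[1],t[0],0]);O=np.array([.574,.2262,0])
def rk(p): p=np.array(p)-O; return np.array([p@n,p@t,p[2]])*1000
def lean(s_,back=0,tz=5.3):
    """print shift (tool units) to leaned TCP pose at rail coordinate s_ (mm along t), 'back' mm off along tool z"""
    s=read_state();R=np.array(s['tcp_rot']);p=np.array(s['position'])
    z=(n-[0,0,1])/2**.5;z=np.array(z)
    c=O-.048*n+s_/1000*t+[0,0,.061]
    tgt=c-(tz+back)/1000*z
    xd=(n+[0,0,1])/2**.5;Rd=np.stack([xd,t,z],1)
    rv=cv2.Rodrigues(R.T@Rd)[0].ravel()
    print('pos',p.round(4),'rack',rk(p).round(1),'open',round(float(s['opening']),3),'F',s['force'].round(1),'q',s['joint_positions'].round(0))
    print('shift units',(R.T@(tgt-p)/.025).round(2),'turn units',(np.rad2deg(rv)/6).round(2))
E
python3 - <<'E'
from togo import *
lean(130,60)
snap('scene','scene8');snap('wrist','wrist8')
E
```

```text
pos [0.6704 0.0973 0.2431] rack [-96.2 129.1 243.1] open 0.704 F [ 0.2 -0.  -1.4] q [-20.  35.  87.  48.  71. -25.]
shift units [-3.78  0.07  3.91] turn units [-0.04  0.02 -0.05]
```

View pics/scene8.png

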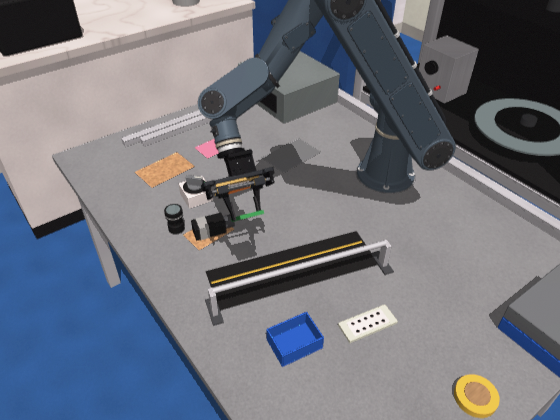

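View pics/wrist8.png

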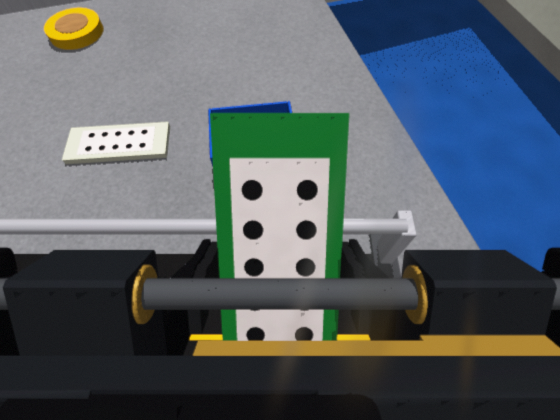

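Call:
arm_command([
  {"translation": [-0.75,0,0.78],"dr": [0,0,0],"jaw": 1},
  {"translation": [-0.75,0,0.78],"dr": [0,0,0],"jaw": 1},
  {"translation": [-0.75,0,0.78],"dr": [0,0,0],"jaw": 1},
  {"translation": [-0.75,0,0.78],"dr": [0,0,0],"jaw": 1},
  {"translation": [-0.75,0.07,0.78],"dr": [0,0,0],"jaw": 1},
  {"translation": [0,0,0.7],"dr": [0,0,0],"jaw": 1},
  {"translation": [0,0,0.7],"dr": [0,0,0],"jaw": 1},
  {"translation": [0,0,0.4],"dr": [0,0,0],"jaw": 1},
  {"translation": [0,0,0],"dr": [0,0,0],"jaw": 1},
  {"translation": [0,0,0],"dr": [0,0,0],"jaw": 1},
])

```text
time_s: 25.27
position: [0.6833, 0.1325, 0.08]
tcp_rot: [[0.198, 0.96, 0.2], [0.679, -0.281, 0.679], [0.707, 0.001, -0.707]]
force: [0.5, -0.7, -1.8]
opening: 0.708
```

```bash
python3 - <<'E'
from togo import *
lean(130,0)
snap('scene','scene9');w=snap('wrist','wrist9')
E
```

```text
pos [0.6833 0.1325 0.08  ] rack [-58.8 131.4  80. ] open 0.708 F [ 0.5 -0.7 -1.8] q [-17.  49.  90.  56.  58. -39.]
shift units [-0.23 -0.05  0.63] turn units [-0.01 -0.    0.03]
```

View pics/wrist9.png

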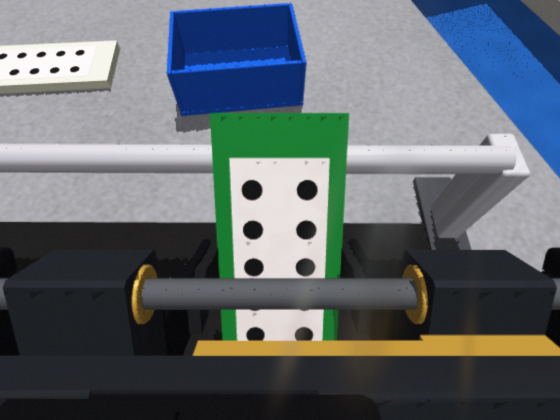

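Call:
arm_command([
  {"translation": [-0.1,0,0.25],"dr": [0,0,0],"jaw": 1},
  {"translation": [-0.1,0,0.22],"dr": [0,0,0],"jaw": 1},
  {"translation": [0,0,0],"dr": [0,0,0],"jaw": 1},
  {"translation": [0,0,0],"dr": [0,0,0],"jaw": 1},
])

```text
time_s: 25.7
position: [0.684, 0.1354, 0.067]
tcp_rot: [[0.201, 0.959, 0.2], [0.678, -0.283, 0.678], [0.707, -0.001, -0.707]]
force: [0.3, -0.2, -1.4]
opening: 0.704
```

```bash
python3 - <<'E'
from togo import *
lean(130,0)
E
```

```text
pos [0.684  0.1354 0.067 ] rack [-55.8 131.3  67. ] open 0.704 F [ 0.3 -0.2 -1.4] q [-16.  50.  89.  57.  57. -40.]
shift units [ 0.05 -0.05  0.18] turn units [-0.01 -0.   -0.  ]
```

Now small steps until there is contact.

Call:
arm_command([
  {"translation": [0,0,0.1],"dr": [0,0,0],"jaw": 1},
  {"translation": [0,0,0],"dr": [0,0,0],"jaw": 1},
  {"translation": [0,0,0],"dr": [0,0,0],"jaw": 1},
])

```text
time_s: 25.95
position: [0.6848, 0.1372, 0.0656]
tcp_rot: [[0.2, 0.959, 0.2], [0.678, -0.283, 0.678], [0.707, -0.0, -0.707]]
force: [-1.1, -0.5, -0.8]
opening: 0.704
```

Call:
arm_command([
  {"translation": [-0.04,0,0.04],"dr": [0,0,0],"jaw": 1},
  {"translation": [0,0,0],"dr": [0,0,0],"jaw": 1},
  {"translation": [0,0,0],"dr": [0,0,0],"jaw": 1},
])

```text
time_s: 26.2
position: [0.6851, 0.1373, 0.0646]
tcp_rot: [[0.2, 0.959, 0.201], [0.678, -0.283, 0.679], [0.708, 0.0, -0.707]]
force: [-0.4, 1.4, 0.2]
opening: 0.707
```

Call:
arm_command([
  {"translation": [-0.04,0,0.05],"dr": [0,0,0],"jaw": 1},
  {"translation": [0,0,0],"dr": [0,0,0],"jaw": 1},
  {"translation": [0,0,0],"dr": [0,0,0],"jaw": 1},
])

```text
time_s: 26.45
position: [0.6852, 0.1376, 0.0642]
tcp_rot: [[0.199, 0.959, 0.201], [0.677, -0.283, 0.68], [0.709, 0.0, -0.705]]
force: [-1.3, -0.9, 4.0]
opening: 0.705
```

```bash
python3 - <<'E'
from togo import *
lean(130,0)
E
```

```text
pos [0.6852 0.1376 0.0642] rack [-53.3 131.8  64.2] open 0.705 F [-1.3 -0.9  4. ] q [-16.  51.  89.  58.  57. -40.]
shift units [ 0.06 -0.07  0.03] turn units [-0.   -0.02  0.01]
```

Call:
arm_command([
  {"translation": [0.04,0,0.04],"dr": [0,0,0],"jaw": 1},
  {"translation": [0,0,0],"dr": [0,0,0],"jaw": 1},
  {"translation": [0,0,0],"dr": [0,0,0],"jaw": 0},
  {"translation": [0,0,0],"dr": [0,0,0],"jaw": 0},
  {"translation": [0,0,0],"dr": [0,0,0],"jaw": 0},
  {"translation": [0,0,0],"dr": [0,0,0],"jaw": 0},
  {"translation": [0,0,0],"dr": [0,0,0],"jaw": 0},
  {"translation": [0,0,-0.4],"dr": [0,0,0],"jaw": 0},
  {"translation": [0,0,-0.8],"dr": [0,0,0],"jaw": 0},
  {"translation": [0,0,-0.9],"dr": [0,0,0],"jaw": 0},
  {"translation": [0,0,-0.9],"dr": [0,0,0],"jaw": 0},
  {"translation": [0,0,0],"dr": [0,0,0],"jaw": 0},
])

```text
time_s: 27.45
position: [0.6723, 0.0835, 0.1197]
tcp_rot: [[0.198, 0.958, 0.208], [0.679, -0.287, 0.675], [0.707, 0.007, -0.708]]
force: [-0.9, -0.5, 0.9]
opening: 1.002
```

```bash
cat > chk.py <<'E'
from togo import *
def plane(name,box,hi=.125):
    im,d,K,T=snap(name); P=cloud(d,K,T)
    q=(P-O);X=q@n;S=q@t;Z=P[...,2]
    m=(d>0)&(X>-.095)&(X<.02)&(abs(S-box)<.025)&(abs(Z-.0687-.061+.0687+ -X-.048)<.03)
    Q=np.stack([X[m],S[m],Z[m]],1)
    c=np.median(Q,0);u,s,v=np.linalg.svd(Q-Q.mean(0),full_matrices=False);nn=v[2]*np.sign(v[2][2])
    r=np.sqrt(np.mean(((Q-Q.mean(0))@nn)**2))
    print(name,len(Q),'normal(rack)',nn.round(3),'lean from vertical deg',np.rad2deg(np.arctan2(nn[2],-nn[0])).round(1),'rms mm',(r*1000).round(1))
E
python3 - <<'E'
from chk import *
plane('scene',.13);plane('wrist',.13);plane('top',.13)
snap('scene','scene10');snap('wrist','wrist10')
E
```

```text
scene 248 normal(rack) [-0.648  0.091  0.757] lean from vertical deg 49.4 rms mm 8.4
wrist 11688 normal(rack) [-0.697 -0.001  0.717] lean from vertical deg 45.8 rms mm 0.7
top 113 normal(rack) [-0.703 -0.01   0.711] lean from vertical deg 45.3 rms mm 4.3
```

View pics/wrist10.png

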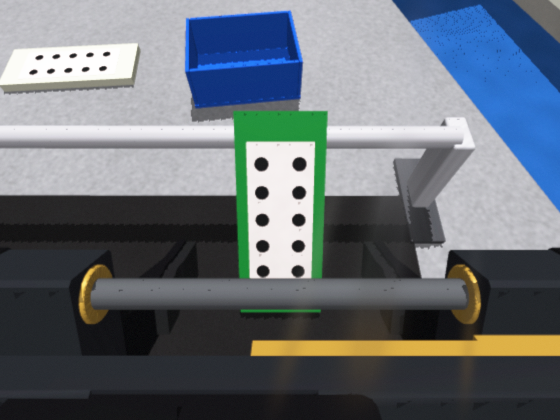

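View pics/scene10.png

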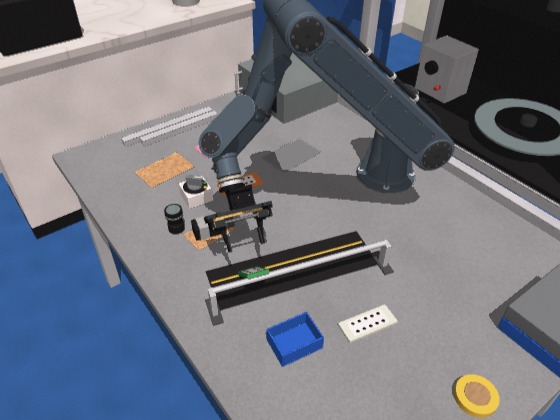

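Call:
arm_command([
  {"translation": [0.7,0,-0.7],"dr": [0,0,0],"jaw": 0},
  {"translation": [0.7,0,-0.7],"dr": [0,0,0],"jaw": 0},
  {"translation": [0.7,0,-0.7],"dr": [0,0,0],"jaw": 0},
  {"translation": [0.7,0,-0.7],"dr": [0,0,0],"jaw": 0},
  {"translation": [0,0,0],"dr": [0,-0.94,0],"jaw": 0},
  {"translation": [0,0,0],"dr": [0,-0.94,0],"jaw": 0},
  {"translation": [0,0,0],"dr": [0,-0.94,0],"jaw": 0},
  {"translation": [0,0,0],"dr": [0,-0.94,0],"jaw": 0},
  {"translation": [0,0,0],"dr": [0,-0.94,0],"jaw": 0},
  {"translation": [0,0,0],"dr": [0,-0.94,0],"jaw": 0},
  {"translation": [0,0,0],"dr": [0,-0.94,0],"jaw": 0},
  {"translation": [0,0,0],"dr": [0,-0.92,0],"jaw": 0},
])

```text
time_s: 28.7
position: [0.6699, 0.0889, 0.2145]
tcp_rot: [[0.282, 0.959, -0.002], [0.959, -0.282, -0.005], [-0.005, -0.0, -1.0]]
force: [0.5, -0.4, 0.0]
opening: 0.996
```

Call:
arm_command([
  {"translation": [0,0,-0.2],"dr": [0,0,1],"jaw": 0},
  {"translation": [0,0,-0.2],"dr": [0,0,1],"jaw": 0},
  {"translation": [0,0,-0.2],"dr": [0,0,1],"jaw": 0},
  {"translation": [0,0,-0.2],"dr": [0,0,1],"jaw": 0},
  {"translation": [0,0,-0.2],"dr": [0,0,1],"jaw": 0},
  {"translation": [0,0,-0.2],"dr": [0,0,1],"jaw": 0},
  {"translation": [0,0,0],"dr": [0,0,1],"jaw": 0},
  {"translation": [0,0,0],"dr": [0,0,1],"jaw": 0},
  {"translation": [0,0,0],"dr": [0,0,1],"jaw": 0},
  {"translation": [0,0,0],"dr": [0,0,1],"jaw": 0},
  {"translation": [0,0,0],"dr": [0,0,1],"jaw": 0},
  {"translation": [0,0,0],"dr": [0,0,1],"jaw": 0},
])

```text
time_s: 29.7
position: [0.6694, 0.0889, 0.2432]
tcp_rot: [[1.0, 0.023, -0.003], [0.023, -1.0, 0.0], [-0.003, -0.0, -1.0]]
force: [0.6, -0.4, 0.0]
opening: 0.998
```

Call:
arm_command([
  {"translation": [0,0,0],"dr": [0,0,1],"jaw": 0},
  {"translation": [0,0,0],"dr": [0,0,1],"jaw": 0},
  {"translation": [-0.52,0.96,0],"dr": [0,0,0],"jaw": 0},
  {"translation": [-0.52,0.96,0],"dr": [0,0,0],"jaw": 0},
  {"translation": [-0.52,0.96,0],"dr": [0,0,0],"jaw": 0},
  {"translation": [-0.52,0.96,0],"dr": [0,0,0],"jaw": 0},
  {"translation": [-0.52,0.96,0],"dr": [0,0,0],"jaw": 0},
  {"translation": [-0.52,0.96,0],"dr": [0,0,0],"jaw": 0},
  {"translation": [-0.52,0.96,0],"dr": [0,0,0],"jaw": 0},
  {"translation": [-0.52,0.96,0],"dr": [0,0,0],"jaw": 0},
  {"translation": [-0.52,0.96,0],"dr": [0,0,0],"jaw": 0},
  {"translation": [-0.52,0.96,0],"dr": [0,0,0],"jaw": 0},
])

```text
time_s: 30.7
position: [0.4976, -0.1244, 0.2438]
tcp_rot: [[0.984, -0.18, -0.002], [-0.18, -0.984, 0.001], [-0.002, -0.001, -1.0]]
force: [0.3, 0.3, -0.6]
opening: 1.0
```

Call:
arm_command([
  {"translation": [-0.52,0.96,0],"dr": [0,0,0],"jaw": 0},
  {"translation": [-0.52,0.96,0],"dr": [0,0,0],"jaw": 0},
  {"translation": [-0.52,0.96,0],"dr": [0,0,0],"jaw": 0},
  {"translation": [-0.52,0.96,0],"dr": [0,0,0],"jaw": 0},
  {"translation": [-0.52,0.96,0],"dr": [0,0,0],"jaw": 0},
  {"translation": [-0.52,0.96,0],"dr": [0,0,0],"jaw": 0},
  {"translation": [0,0,0],"dr": [0,0,0],"jaw": 0},
  {"translation": [0,0,0],"dr": [0,0,0],"jaw": 0},
])

```text
time_s: 31.37
position: [0.3955, -0.2521, 0.244]
tcp_rot: [[0.983, -0.184, -0.001], [-0.184, -0.983, 0.002], [-0.001, -0.002, -1.0]]
force: [-0.5, 0.3, 0.1]
opening: 0.994
```

```bash
python3 - <<'E'
from meas import *
s=read_state();print(s['position'].round(4),s['tcp_rot'].round(3).tolist(),s['joint_positions'].round(1),s['opening'])
w=snap('wrist','wrist11');run(w)
w=snap('scene','scene11');run(w)
E
```

```text
[ 0.3955 -0.2521  0.244 ] [[0.983, -0.184, -0.001], [-0.184, -0.983, 0.002], [-0.001, -0.002, -1.0]] [-46.2  17.2 102.8   0.   60.2  54.3] 0.993794134496549
orange px [293. 134.] ctr 463 -266 size 146 61 ang long axis -11.1
white px [281. 110.] ctr 465 -266 size 110 46 ang long axis -11.1
cork px [ 83. 312.] ctr 257 45 size 19 7 ang long axis -7.2
yellow px [ 83. 312.] ctr 259 45 size 18 6 ang long axis -3.1
orange px [240. 186.] ctr 470 -259 size 145 60 ang long axis -12.7
blue px [550. 412.] ctr 341 874 size 103 34 ang long axis -2.3
blue px [531. 346.] ctr 223 737 size 186 47 ang long axis -87.8
blue px [294. 338.] ctr 701 356 size 135 115 ang long axis -9.3
blue px [ 81. 320.] ctr 1170 -197 size 1262 420 ang long axis -89.9
blue px [411.  50.] ctr -851 -634 size 325 94 ang long axis 46.9
blue px [324.  44.] ctr -546 -1057 size 1160 459 ang long axis 44.0
blue px [264.   4.] ctr -578 -1631 size 249 120 ang long axis 17.3
white px [367. 322.] ctr 512 435 size 150 62 ang long axis -12.1
white px [298. 266.] ctr 529 178 size 577 29 ang long axis -16.7
white px [198. 193.] ctr 608 -31
[... 364 characters left out ...]
e px [120.  25.] ctr 170 -2019 size 1498 675 ang long axis -0.0
cork px [477. 393.] ctr 438 737 size 62 61 ang long axis -36.5
cork px [469. 402.] ctr 465 737 size 104 71 ang long axis 89.9
cork px [224. 279.] ctr 741 73 size 82 9 ang long axis -16.4
cork px [314. 254.] ctr 462 156 size 314 10 ang long axis -16.6
cork px [208. 237.] ctr 677 -123 size 139 90 ang long axis 3.9
cork px [239. 184.] ctr 462 -270 size 154 76 ang long axis -11.0
cork px [164. 169.] ctr 641 -505 size 184 120 ang long axis 5.8
yellow px [477. 396.] ctr 445 739 size 110 100 ang long axis 20.6
yellow px [224. 279.] ctr 741 73 size 83 8 ang long axis -16.3
yellow px [313. 254.] ctr 467 155 size 322 8 ang long axis -16.6
```

View pics/scene11.png

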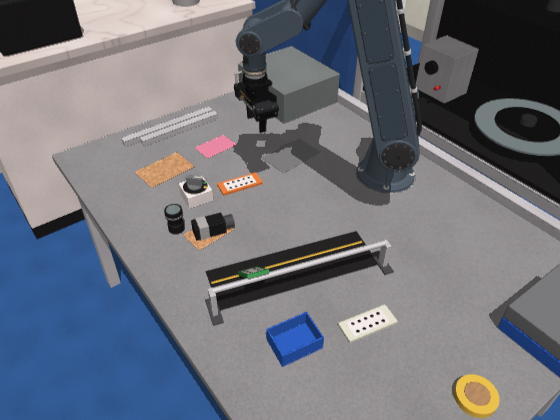

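Call:
arm_command([
  {"translation": [0.94,0.04,0.9],"dr": [0,0,0.08],"jaw": 0},
  {"translation": [0.94,0,0.9],"dr": [0,0,0],"jaw": 0},
  {"translation": [0.94,0,0.9],"dr": [0,0,0],"jaw": 0},
  {"translation": [0,0,0.9],"dr": [0,0,0],"jaw": 0},
  {"translation": [0,0,0.9],"dr": [0,0,0],"jaw": 0},
  {"translation": [0,0,0.9],"dr": [0,0,0],"jaw": 0},
  {"translation": [0,0,0.9],"dr": [0,0,0],"jaw": 0},
  {"translation": [0,0,0.9],"dr": [0,0,0],"jaw": 0},
  {"translation": [0,0,0.8],"dr": [0,0,0],"jaw": 0},
  {"translation": [0,0,0.6],"dr": [0,0,0],"jaw": 0},
  {"translation": [0,0,0],"dr": [0,0,0],"jaw": 0},
  {"translation": [0,0,0],"dr": [0,0,0],"jaw": 0},
])

```text
time_s: 32.47
position: [0.4654, -0.2646, 0.0288]
tcp_rot: [[0.982, -0.188, -0.002], [-0.188, -0.982, 0.002], [-0.002, -0.001, -1.0]]
force: [0.7, 0.4, 0.4]
opening: 1.004
```

Call:
arm_command([
  {"translation": [0,0.04,0.4],"dr": [0,0,0],"jaw": 0},
  {"translation": [0,0,0.33],"dr": [0,0,0],"jaw": 0},
  {"translation": [0,0,0],"dr": [0,0,0],"jaw": 0},
  {"translation": [0,0,0],"dr": [0,0,0],"jaw": 0},
])

```text
time_s: 32.8
position: [0.4649, -0.267, 0.0113]
tcp_rot: [[0.982, -0.19, -0.0], [-0.19, -0.982, 0.0], [-0.0, -0.0, -1.0]]
force: [-0.6, -0.5, -0.5]
opening: 1.003
```

Call:
arm_command([
  {"translation": [0,0,0.04],"dr": [0,0,0],"jaw": 1},
  {"translation": [0,0,0],"dr": [0,0,0],"jaw": 1},
  {"translation": [0,0,0],"dr": [0,0,0],"jaw": 1},
  {"translation": [0,0,0],"dr": [0,0,0],"jaw": 1},
  {"translation": [0,0,0],"dr": [0,0,0],"jaw": 1},
  {"translation": [0,0,0],"dr": [0,0,0],"jaw": 1},
  {"translation": [0,0,0],"dr": [0,0,0],"jaw": 1},
  {"translation": [0,0,0],"dr": [0,0,0],"jaw": 1},
  {"translation": [0,0,0],"dr": [0,0,0],"jaw": 1},
])

```text
time_s: 33.55
position: [0.465, -0.2673, 0.0106]
tcp_rot: [[0.982, -0.19, 0.0], [-0.19, -0.982, -0.0], [0.0, 0.0, -1.0]]
force: [-0.5, -0.1, 3.5]
opening: 0.712
```

Call:
arm_command([
  {"translation": [0,0,-0.3],"dr": [0,0,0],"jaw": 1},
  {"translation": [0,0,-0.6],"dr": [0,0,0],"jaw": 1},
  {"translation": [0,0,-0.9],"dr": [0,0,0],"jaw": 1},
  {"translation": [0,0,-0.9],"dr": [0,0,0],"jaw": 1},
  {"translation": [0,0,-0.9],"dr": [0,0,0],"jaw": 1},
  {"translation": [0,0,-0.9],"dr": [0,0,0],"jaw": 1},
  {"translation": [0,0,-0.9],"dr": [0,0,0],"jaw": 1},
  {"translation": [0,0,-0.9],"dr": [0,0,0],"jaw": 1},
  {"translation": [0,0,-0.9],"dr": [0,0,0],"jaw": 1},
  {"translation": [0,0,-0.9],"dr": [0,0,0],"jaw": 1},
  {"translation": [0,0,-0.9],"dr": [0,0,0],"jaw": 1},
  {"translation": [0,0,0],"dr": [0,0,0],"jaw": 1},
])

```text
time_s: 34.55
position: [0.4668, -0.2686, 0.2397]
tcp_rot: [[0.982, -0.189, 0.007], [-0.189, -0.982, -0.006], [0.008, 0.004, -1.0]]
force: [0.8, -0.6, -1.6]
opening: 0.702
```

```bash
python3 - <<'E'
from togo import *
lean(15,60)
snap('wrist','wrist12')
E
```

```text
pos [ 0.4668 -0.2686  0.2397] rack [-504.9   37.7  239.7] open 0.702 F [ 0.8 -0.6 -1.6] q [-42.  23.  94.   0.  63.  59.]
shift units [  0.65 -16.46   5.24] turn units [  5.58   6.04 -13.25]
```

View pics/wrist12.png

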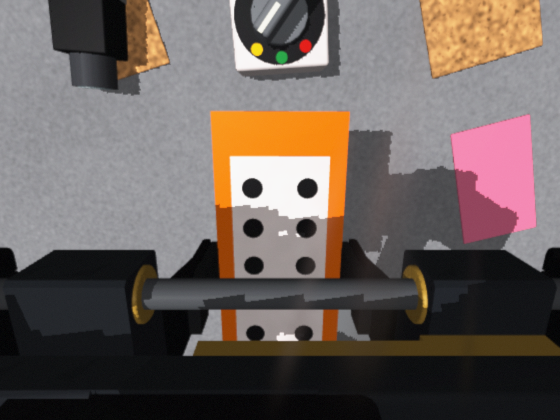

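Call:
arm_command([
  {"translation": [0,0,0],"dr": [0,0,-1],"jaw": 1},
  {"translation": [0,0,0],"dr": [0,0,-1],"jaw": 1},
  {"translation": [0,0,0],"dr": [0,0,-1],"jaw": 1},
  {"translation": [0,0,0],"dr": [0,0,-1],"jaw": 1},
  {"translation": [0,0,0],"dr": [0,0,-1],"jaw": 1},
  {"translation": [0,0,0],"dr": [0,0,-1],"jaw": 1},
  {"translation": [0,0,0],"dr": [0,0,-1],"jaw": 1},
  {"translation": [0,0,0],"dr": [0,0,-1],"jaw": 1},
  {"translation": [0,0,0],"dr": [0,0,-1],"jaw": 1},
  {"translation": [0,0,0],"dr": [0,0,-1],"jaw": 1},
  {"translation": [0,0,0],"dr": [0,0,-1],"jaw": 1},
  {"translation": [0,0,0],"dr": [0,0,-1],"jaw": 1},
])

```text
time_s: 35.6
position: [0.4637, -0.2661, 0.2333]
tcp_rot: [[0.479, 0.878, -0.003], [0.878, -0.479, 0.003], [0.001, -0.004, -1.0]]
force: [0.3, 0.2, -1.1]
opening: 0.709
```

Call:
arm_command([
  {"translation": [0,0,0],"dr": [0,0,-1],"jaw": 1},
  {"translation": [0,0,0],"dr": [0,0,-1],"jaw": 1},
  {"translation": [0.97,-0.05,0],"dr": [0,0,0],"jaw": 1},
  {"translation": [0.97,-0.05,0],"dr": [0,0,0],"jaw": 1},
  {"translation": [0.97,-0.05,0],"dr": [0,0,0],"jaw": 1},
  {"translation": [0.97,-0.05,0],"dr": [0,0,0],"jaw": 1},
  {"translation": [0.97,-0.05,0],"dr": [0,0,0],"jaw": 1},
  {"translation": [0.97,-0.05,0],"dr": [0,0,0],"jaw": 1},
  {"translation": [0.97,-0.05,0],"dr": [0,0,0],"jaw": 1},
  {"translation": [0.97,-0.05,0],"dr": [0,0,0],"jaw": 1},
  {"translation": [0.97,-0.05,0],"dr": [0,0,0],"jaw": 1},
  {"translation": [0.97,-0.05,0],"dr": [0,0,0],"jaw": 1},
])

```text
time_s: 36.6
position: [0.5222, -0.03, 0.2334]
tcp_rot: [[0.291, 0.957, -0.004], [0.957, -0.291, 0.001], [-0.0, -0.004, -1.0]]
force: [-0.4, 0.1, -1.7]
opening: 0.708
```

Call:
arm_command([
  {"translation": [0.97,-0.05,0],"dr": [0,0,0],"jaw": 1},
  {"translation": [0.97,-0.05,0],"dr": [0,0,0],"jaw": 1},
  {"translation": [0.97,-0.05,0],"dr": [0,0,0],"jaw": 1},
  {"translation": [0.97,-0.05,0],"dr": [0,0,0],"jaw": 1},
  {"translation": [0.97,-0.05,0],"dr": [0,0,0],"jaw": 1},
  {"translation": [0.97,-0.05,0],"dr": [0,0,0],"jaw": 1},
  {"translation": [0.9,-0.05,0],"dr": [0,0,0],"jaw": 1},
  {"translation": [0,0,0],"dr": [0,0.94,0],"jaw": 1},
  {"translation": [0,0,0],"dr": [0,0.94,0],"jaw": 1},
  {"translation": [0,0,0],"dr": [0,0.94,0],"jaw": 1},
  {"translation": [0,0,0],"dr": [0,0.94,0],"jaw": 1},
  {"translation": [0,0,0],"dr": [0,0.94,0],"jaw": 1},
])

```text
time_s: 37.6
position: [0.563, 0.1319, 0.2341]
tcp_rot: [[0.257, 0.957, 0.137], [0.841, -0.291, 0.455], [0.476, -0.002, -0.88]]
force: [-1.5, 0.4, -2.4]
opening: 0.705
```

Call:
arm_command([
  {"translation": [0,0,0],"dr": [0,0.94,0],"jaw": 1},
  {"translation": [0,0,0],"dr": [0,0.94,0],"jaw": 1},
  {"translation": [0,0,0],"dr": [0,0.92,0],"jaw": 1},
  {"translation": [0,0,0],"dr": [0,0,0],"jaw": 1},
  {"translation": [0,0,0],"dr": [0,0,0],"jaw": 1},
])

```text
time_s: 38.02
position: [0.5631, 0.1308, 0.2331]
tcp_rot: [[0.212, 0.956, 0.203], [0.677, -0.294, 0.675], [0.705, -0.006, -0.709]]
force: [-0.2, 0.7, -1.5]
opening: 0.713
```

```bash
python3 - <<'E'
from togo import *
lean(15,60)
snap('wrist','wrist13')
E
```

```text
pos [0.5631 0.1308 0.2331] rack [-94.6  16.7 233.1] open 0.713 F [-0.2  0.7 -1.5] q [-21.  28. 104.  52.  64. -34.]
shift units [-3.54 -0.04  3.58] turn units [ 0.03  0.03 -0.11]
```

View pics/wrist13.png

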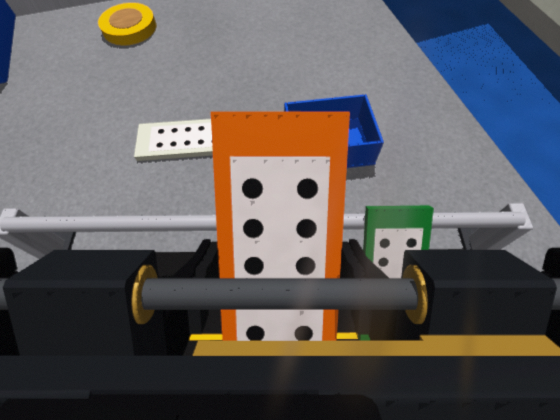

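Call:
arm_command([
  {"translation": [-0.72,0,0.72],"dr": [0,0,-0.1],"jaw": 1},
  {"translation": [-0.72,0,0.72],"dr": [0,0,0],"jaw": 1},
  {"translation": [-0.72,0,0.72],"dr": [0,0,0],"jaw": 1},
  {"translation": [-0.72,0,0.72],"dr": [0,0,0],"jaw": 1},
  {"translation": [-0.72,-0.04,0.72],"dr": [0,0,0],"jaw": 1},
  {"translation": [0,0,0.7],"dr": [0,0,0],"jaw": 1},
  {"translation": [0,0,0.7],"dr": [0,0,0],"jaw": 1},
  {"translation": [0,0,0.5],"dr": [0,0,0],"jaw": 1},
  {"translation": [0,0,0],"dr": [0,0,0],"jaw": 1},
  {"translation": [0,0,0],"dr": [0,0,0],"jaw": 1},
])

```text
time_s: 38.9
position: [0.5737, 0.1651, 0.0747]
tcp_rot: [[0.194, 0.96, 0.204], [0.681, -0.282, 0.676], [0.707, 0.008, -0.708]]
force: [-0.9, -0.2, -1.5]
opening: 0.706
```

```bash
python3 - <<'E'
from togo import *
lean(15,0)
E
```

```text
pos [0.5737 0.1651 0.0747] rack [-58.7  17.   74.7] open 0.706 F [-0.9 -0.2 -1.5] q [-16.  46. 107.  65.  51. -54.]
shift units [-0.08 -0.08  0.48] turn units [0.04 0.01 0.07]
```

Call:
arm_command([
  {"translation": [-0.05,0,0.2],"dr": [0,0,0.05],"jaw": 1},
  {"translation": [0,0,0.18],"dr": [0,0,0],"jaw": 1},
  {"translation": [0,0,0],"dr": [0,0,0],"jaw": 1},
  {"translation": [0,0,0],"dr": [0,0,0],"jaw": 1},
])

```text
time_s: 39.23
position: [0.5756, 0.1693, 0.0672]
tcp_rot: [[0.201, 0.958, 0.206], [0.678, -0.288, 0.676], [0.707, 0.004, -0.707]]
force: [0.3, 0.2, -1.6]
opening: 0.702
```

```bash
python3 - <<'E'
from togo import *
lean(15,0)
E
```

```text
pos [0.5756 0.1693 0.0672] rack [-54.1  17.7  67.2] open 0.702 F [ 0.3  0.2 -1.6] q [-16.  47. 106.  66.  51. -54.]
shift units [-0.   -0.11  0.14] turn units [0.06 0.   0.  ]
```

Call:
arm_command([
  {"translation": [-0.02,0,0.08],"dr": [0.04,0,0],"jaw": 1},
  {"translation": [0,0,0],"dr": [0,0,0],"jaw": 1},
  {"translation": [0,0,0],"dr": [0,0,0],"jaw": 1},
])

```text
time_s: 39.48
position: [0.5759, 0.1703, 0.0652]
tcp_rot: [[0.201, 0.958, 0.202], [0.678, -0.285, 0.678], [0.707, 0.001, -0.707]]
force: [-0.7, 0.5, -2.1]
opening: 0.711
```

Call:
arm_command([
  {"translation": [-0.03,0,0.04],"dr": [0,0,0],"jaw": 1},
  {"translation": [0,0,0],"dr": [0,0,0],"jaw": 1},
  {"translation": [0,0,0],"dr": [0,0,0],"jaw": 1},
])

```text
time_s: 39.73
position: [0.576, 0.1705, 0.0644]
tcp_rot: [[0.201, 0.958, 0.203], [0.677, -0.285, 0.678], [0.708, 0.001, -0.707]]
force: [-0.7, -1.9, 2.8]
opening: 0.709
```

```bash
python3 - <<'E'
from togo import *
lean(15,0)
E
```

```text
pos [0.576  0.1705 0.0644] rack [-52.8  17.7  64.4] open 0.709 F [-0.7 -1.9  2.8] q [-16.  47. 106.  66.  51. -54.]
shift units [ 0.04 -0.11  0.02] turn units [ 0.02 -0.01 -0.  ]
```

Contact. Release and back off.

Call:
arm_command([
  {"translation": [0.02,0,0.03],"dr": [0,0,0],"jaw": 1},
  {"translation": [0,0,0],"dr": [0,0,0],"jaw": 1},
  {"translation": [0,0,0],"dr": [0,0,0],"jaw": 0},
  {"translation": [0,0,0],"dr": [0,0,0],"jaw": 0},
  {"translation": [0,0,0],"dr": [0,0,0],"jaw": 0},
  {"translation": [0,0,0],"dr": [0,0,0],"jaw": 0},
  {"translation": [0,0,0],"dr": [0,0,0],"jaw": 0},
  {"translation": [0,0,-0.4],"dr": [0,0,0],"jaw": 0},
  {"translation": [0,0,-0.8],"dr": [0,0,0],"jaw": 0},
  {"translation": [0,0,-0.9],"dr": [0,0,0],"jaw": 0},
  {"translation": [0,0,-0.9],"dr": [0,0,0],"jaw": 0},
  {"translation": [0,0,0],"dr": [0,0,0],"jaw": 0},
])

```text
time_s: 40.73
position: [0.5622, 0.118, 0.1192]
tcp_rot: [[0.2, 0.958, 0.207], [0.679, -0.288, 0.676], [0.707, 0.005, -0.707]]
force: [-0.4, 0.4, 0.5]
opening: 0.999
```

```bash
python3 - <<'E'
from chk import *
plane('wrist',.015);plane('wrist',.13)
snap('wrist','wrist14')
lean(15,60)
E
```

```text
wrist 11700 normal(rack) [-0.703 -0.003  0.712] lean from vertical deg 45.4 rms mm 0.7
wrist 10881 normal(rack) [-0.696 -0.001  0.718] lean from vertical deg 45.9 rms mm 0.7
pos [0.5609 0.1206 0.1169] rack [-105.    17.4  116.9] open 1.004 F [ 0.7  0.4 -0.6] q [-22.  41. 107.  59.  56. -50.]
shift units [ 0.03 -0.1   0.58] turn units [ 0.02  0.   -0.  ]
```

View pics/wrist14.png

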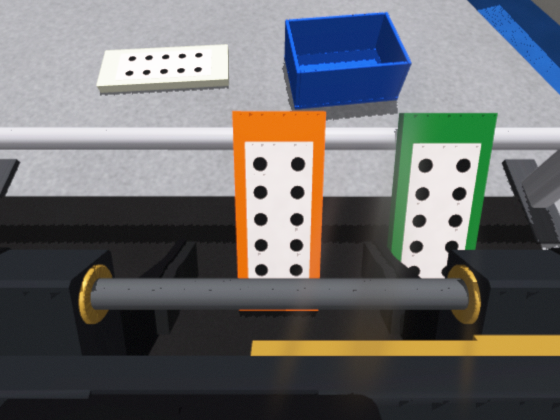

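Call:
arm_command([
  {"translation": [0.86,0,-0.86],"dr": [0,0,0],"jaw": 0},
  {"translation": [0.86,0,-0.86],"dr": [0,0,0],"jaw": 0},
  {"translation": [0.86,0,-0.86],"dr": [0,0,0],"jaw": 0},
  {"translation": [0.86,0,-0.86],"dr": [0,0,0],"jaw": 0},
  {"translation": [0,0,0],"dr": [0,-0.94,0],"jaw": 0},
  {"translation": [0,0,0],"dr": [0,-0.94,0],"jaw": 0},
  {"translation": [0,0,0],"dr": [0,-0.94,0],"jaw": 0},
  {"translation": [0,0,0],"dr": [0,-0.94,0],"jaw": 0},
  {"translation": [0,0,0],"dr": [0,-0.94,0],"jaw": 0},
  {"translation": [0,0,0],"dr": [0,-0.94,0],"jaw": 0},
  {"translation": [0,0,0],"dr": [0,-0.94,0],"jaw": 0},
  {"translation": [0,0,0],"dr": [0,-0.92,0],"jaw": 0},
])

```text
time_s: 41.88
position: [0.5603, 0.1218, 0.238]
tcp_rot: [[0.284, 0.959, -0.001], [0.959, -0.284, -0.005], [-0.005, 0.0, -1.0]]
force: [0.0, -0.1, -0.8]
opening: 0.996
```

Call:
arm_command([
  {"translation": [0,0,-0.2],"dr": [0,0,-1],"jaw": 0},
  {"translation": [0,0,-0.2],"dr": [0,0,-1],"jaw": 0},
  {"translation": [0,0,-0.2],"dr": [0,0,-1],"jaw": 0},
  {"translation": [0,0,-0.2],"dr": [0,0,-1],"jaw": 0},
  {"translation": [0,0,-0.2],"dr": [0,0,-1],"jaw": 0},
  {"translation": [0,0,0],"dr": [0,0,-1],"jaw": 0},
  {"translation": [0,0,0],"dr": [0,0,-1],"jaw": 0},
  {"translation": [0,0,0],"dr": [0,0,-1],"jaw": 0},
  {"translation": [0,0,0],"dr": [0,0,-1],"jaw": 0},
  {"translation": [0,0,0],"dr": [0,0,-1],"jaw": 0},
  {"translation": [0,0,0],"dr": [0,0,-1],"jaw": 0},
  {"translation": [0,0,0],"dr": [0,0,-1],"jaw": 0},
])

```text
time_s: 42.88
position: [0.5598, 0.1219, 0.2619]
tcp_rot: [[-0.828, 0.561, -0.003], [0.561, 0.828, 0.0], [0.002, -0.001, -1.0]]
force: [0.4, 0.0, 0.5]
opening: 0.999
```

Call:
arm_command([
  {"translation": [0,0,0],"dr": [0,0,-1],"jaw": 0},
  {"translation": [0,0,0],"dr": [0,0,-1],"jaw": 0},
  {"translation": [0,0,0],"dr": [0,0,-1],"jaw": 0},
  {"translation": [0,0,0],"dr": [0,0,-0.7],"jaw": 0},
  {"translation": [0.1,0.99,0],"dr": [0,0,0],"jaw": 0},
  {"translation": [0.1,0.99,0],"dr": [0,0,0],"jaw": 0},
  {"translation": [0.1,0.99,0],"dr": [0,0,0],"jaw": 0},
  {"translation": [0.1,0.99,0],"dr": [0,0,0],"jaw": 0},
  {"translation": [0.1,0.99,0],"dr": [0,0,0],"jaw": 0},
  {"translation": [0.1,0.99,0],"dr": [0,0,0],"jaw": 0},
  {"translation": [0.1,0.99,0],"dr": [0,0,0],"jaw": 0},
  {"translation": [0.1,0.99,0],"dr": [0,0,0],"jaw": 0},
])

```text
time_s: 43.88
position: [0.5822, 0.3206, 0.2616]
tcp_rot: [[-0.977, 0.212, -0.003], [0.212, 0.977, -0.001], [0.003, -0.001, -1.0]]
force: [0.0, -0.2, 0.7]
opening: 1.001
```

Call:
arm_command([
  {"translation": [0.1,0.99,0],"dr": [0,0,0],"jaw": 0},
  {"translation": [0.1,0.99,0],"dr": [0,0,0],"jaw": 0},
  {"translation": [0.1,0.99,0],"dr": [0,0,0],"jaw": 0},
  {"translation": [0.1,0.99,0],"dr": [0,0,0],"jaw": 0},
  {"translation": [0,0,0],"dr": [0,0,0],"jaw": 0},
  {"translation": [0,0,0],"dr": [0,0,0],"jaw": 0},
])

```text
time_s: 44.38
position: [0.5933, 0.4191, 0.2611]
tcp_rot: [[-0.978, 0.21, -0.003], [0.21, 0.978, -0.002], [0.002, -0.002, -1.0]]
force: [0.4, -0.3, -0.6]
opening: 0.998
```

```bash
python3 - <<'E'
from meas import *
s=read_state();print(s['position'].round(4),s['tcp_rot'].round(3).tolist(),s['joint_positions'].round(1),s['opening'])
w=snap('wrist','wrist15');run(w)
E
```

```text
[0.5933 0.4191 0.2611] [[-0.978, 0.21, -0.003], [0.21, 0.978, -0.002], [0.002, -0.002, -1.0]] [ 26.5  37.1  63.5  -0.   79.5 -51.4] 0.9983414482004338
orange px [ 60. 219.] ctr 587 142 size 96 55 ang long axis -16.5
blue px [258. 316.] ctr 783 349 size 97 24 ang long axis 78.1
blue px [255. 251.] ctr 686 366 size 100 82 ang long axis 80.1
white px [ 91. 227.] ctr 612 169 size 56 7 ang long axis -16.4
white px [278.  98.] ctr 512 436 size 150 62 ang long axis -11.9
white px [73. 28.] ctr 390 232 size 59 13 ang long axis -16.6
cork px [548.   3.] ctr 472 743 size 29 8 ang long axis 77.9
yellow px [ 54. 242.] ctr 621 112 size 23 7 ang long axis -16.0
yellow px [536.  13.] ctr 479 729 size 64 26 ang long axis 65.9
yellow px [37. 87.] ctr 442 164 size 192 7 ang long axis -16.5
```

View pics/wrist15.png

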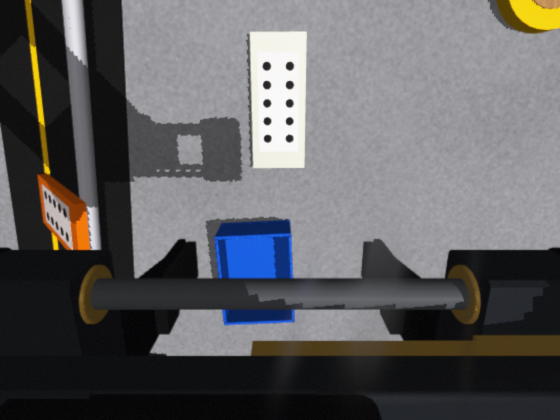

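Call:
arm_command([
  {"translation": [0.83,0,0],"dr": [0,0,0],"jaw": 0},
  {"translation": [0.83,0,0],"dr": [0,0,0],"jaw": 0},
  {"translation": [0.83,0,0.9],"dr": [0,0,0],"jaw": 0},
  {"translation": [0.83,0,0.9],"dr": [0,0,0],"jaw": 0},
  {"translation": [0,0,0.9],"dr": [0,0,0],"jaw": 0},
  {"translation": [0,0,0.9],"dr": [0,0,0],"jaw": 0},
  {"translation": [0,0,0.9],"dr": [0,0,0],"jaw": 0},
  {"translation": [0,0,0.9],"dr": [0,0,0],"jaw": 0},
  {"translation": [0,0,0.9],"dr": [0,0,0],"jaw": 0},
  {"translation": [0,0,0.9],"dr": [0,0,0],"jaw": 0},
  {"translation": [0,0,0.9],"dr": [0,0,0],"jaw": 0},
  {"translation": [0,0,0.9],"dr": [0,0,0],"jaw": 0},
])

```text
time_s: 45.43
position: [0.5138, 0.4335, 0.0372]
tcp_rot: [[-0.977, 0.215, -0.0], [0.215, 0.977, -0.001], [0.0, -0.001, -1.0]]
force: [-0.2, 0.7, -0.3]
opening: 1.005
```

Call:
arm_command([
  {"translation": [0,0,0],"dr": [0,0,0],"jaw": 0},
  {"translation": [0,0,0],"dr": [0,0,0],"jaw": 0},
])

```text
time_s: 45.6
position: [0.513, 0.4334, 0.037]
tcp_rot: [[-0.977, 0.215, -0.003], [0.215, 0.977, -0.003], [0.002, -0.003, -1.0]]
force: [-0.0, 0.2, 0.3]
opening: 1.002
```

Call:
arm_command([
  {"translation": [0.05,0.1,0.5],"dr": [0,0,-0.08],"jaw": 0},
  {"translation": [0,0,0.35],"dr": [0,0,0],"jaw": 0},
  {"translation": [0,0,0.2],"dr": [0,0,0],"jaw": 0},
  {"translation": [0,0,0],"dr": [0,0,0],"jaw": 0},
  {"translation": [0,0,0],"dr": [0,0,0],"jaw": 0},
])

```text
time_s: 46.02
position: [0.5133, 0.4377, 0.012]
tcp_rot: [[-0.979, 0.206, 0.0], [0.206, 0.979, -0.0], [-0.0, -0.0, -1.0]]
force: [0.8, 0.8, -0.3]
opening: 0.999
```

Call:
arm_command([
  {"translation": [0,0,0.06],"dr": [0,0,0],"jaw": 1},
  {"translation": [0,0,0],"dr": [0,0,0],"jaw": 1},
  {"translation": [0,0,0],"dr": [0,0,0],"jaw": 1},
  {"translation": [0,0,0],"dr": [0,0,0],"jaw": 1},
  {"translation": [0,0,0],"dr": [0,0,0],"jaw": 1},
  {"translation": [0,0,0],"dr": [0,0,0],"jaw": 1},
  {"translation": [0,0,0],"dr": [0,0,0],"jaw": 1},
  {"translation": [0,0,0],"dr": [0,0,0],"jaw": 1},
  {"translation": [0,0,0],"dr": [0,0,0],"jaw": 1},
])

```text
time_s: 46.77
position: [0.5133, 0.4373, 0.0108]
tcp_rot: [[-0.979, 0.206, 0.0], [0.206, 0.979, -0.001], [-0.001, -0.001, -1.0]]
force: [-1.2, -2.7, 3.0]
opening: 0.71
```

Call:
arm_command([
  {"translation": [0,0,-0.3],"dr": [0,0,0],"jaw": 1},
  {"translation": [0,0,-0.6],"dr": [0,0,0],"jaw": 1},
  {"translation": [0,0,-0.9],"dr": [0,0,0],"jaw": 1},
  {"translation": [0,0,-0.9],"dr": [0,0,0],"jaw": 1},
  {"translation": [0,0,-0.9],"dr": [0,0,0],"jaw": 1},
  {"translation": [0,0,-0.9],"dr": [0,0,0],"jaw": 1},
  {"translation": [0,0,-0.9],"dr": [0,0,0],"jaw": 1},
  {"translation": [0,0,-0.9],"dr": [0,0,0],"jaw": 1},
  {"translation": [0,0,-0.9],"dr": [0,0,0],"jaw": 1},
  {"translation": [0,0,-0.9],"dr": [0,0,0],"jaw": 1},
  {"translation": [0,0,-0.9],"dr": [0,0,0],"jaw": 1},
  {"translation": [0,0,0],"dr": [0,0,0],"jaw": 1},
])

```text
time_s: 47.77
position: [0.5158, 0.4398, 0.2424]
tcp_rot: [[-0.979, 0.205, 0.011], [0.206, 0.979, 0.007], [-0.009, 0.009, -1.0]]
force: [0.9, 0.9, -0.4]
opening: 0.709
```

```bash
python3 - <<'E'
from togo import *
lean(-100,60)
snap('wrist','wrist16')
E
```

```text
pos [0.5158 0.4398 0.2424] rack [ 188.3 -116.5  242.4] open 0.709 F [ 0.9  0.9 -0.4] q [ 31.  33.  74.   0.  72. -47.]
shift units [  0.31 -11.36   5.31] turn units [-6.03  5.68 14.93]
```

View pics/wrist16.png

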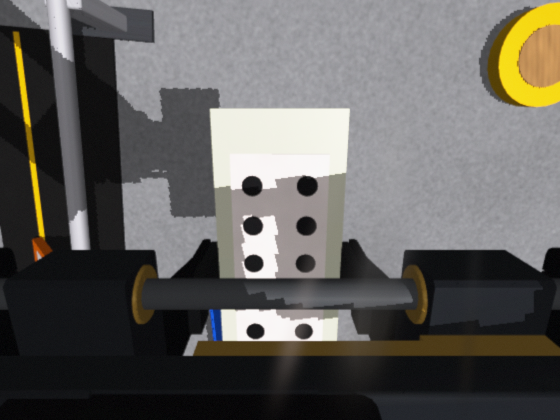

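Call:
arm_command([
  {"translation": [0,0,0],"dr": [0,0,1],"jaw": 1},
  {"translation": [0,0,0],"dr": [0,0,1],"jaw": 1},
  {"translation": [0,0,0],"dr": [0,0,1],"jaw": 1},
  {"translation": [0,0,0],"dr": [0,0,1],"jaw": 1},
  {"translation": [0,0,0],"dr": [0,0,1],"jaw": 1},
  {"translation": [0,0,0],"dr": [0,0,1],"jaw": 1},
  {"translation": [0,0,0],"dr": [0,0,1],"jaw": 1},
  {"translation": [0,0,0],"dr": [0,0,1],"jaw": 1},
  {"translation": [0,0,0],"dr": [0,0,1],"jaw": 1},
  {"translation": [0,0,0],"dr": [0,0,1],"jaw": 1},
  {"translation": [0,0,0],"dr": [0,0,1],"jaw": 1},
  {"translation": [0,0,0],"dr": [0,0,1],"jaw": 1},
])

```text
time_s: 48.82
position: [0.5121, 0.4372, 0.2333]
tcp_rot: [[-0.102, 0.995, -0.003], [0.995, 0.102, -0.002], [-0.002, -0.003, -1.0]]
force: [-0.7, 0.4, -1.2]
opening: 0.708
```

Call:
arm_command([
  {"translation": [0,0,0],"dr": [0,0,1],"jaw": 1},
  {"translation": [0,0,0],"dr": [0,0,1],"jaw": 1},
  {"translation": [0,0,0],"dr": [0,0,1],"jaw": 1},
  {"translation": [0,0,0],"dr": [0,0,0.78],"jaw": 1},
  {"translation": [-0.94,0.05,0],"dr": [0,0,0],"jaw": 1},
  {"translation": [-0.94,0.05,0],"dr": [0,0,0],"jaw": 1},
  {"translation": [-0.94,0.05,0],"dr": [0,0,0],"jaw": 1},
  {"translation": [-0.94,0.05,0],"dr": [0,0,0],"jaw": 1},
  {"translation": [-0.94,0.05,0],"dr": [0,0,0],"jaw": 1},
  {"translation": [-0.94,0.05,0],"dr": [0,0,0],"jaw": 1},
  {"translation": [-0.94,0.05,0],"dr": [0,0,0],"jaw": 1},
  {"translation": [-0.94,0.05,0],"dr": [0,0,0],"jaw": 1},
])

```text
time_s: 49.82
position: [0.4677, 0.2534, 0.234]
tcp_rot: [[0.285, 0.959, -0.002], [0.959, -0.285, -0.001], [-0.001, -0.002, -1.0]]
force: [-0.0, -1.0, -2.5]
opening: 0.71
```

Call:
arm_command([
  {"translation": [-0.94,0.05,0],"dr": [0,0,0],"jaw": 1},
  {"translation": [-0.94,0.05,0],"dr": [0,0,0],"jaw": 1},
  {"translation": [-0.94,0.05,0],"dr": [0,0,0],"jaw": 1},
  {"translation": [-0.94,0.05,0],"dr": [0,0,0],"jaw": 1},
  {"translation": [0,0,0],"dr": [0,0.94,0],"jaw": 1},
  {"translation": [0,0,0],"dr": [0,0.94,0],"jaw": 1},
  {"translation": [0,0,0],"dr": [0,0.94,0],"jaw": 1},
  {"translation": [0,0,0],"dr": [0,0.94,0],"jaw": 1},
  {"translation": [0,0,0],"dr": [0,0.94,0],"jaw": 1},
  {"translation": [0,0,0],"dr": [0,0.94,0],"jaw": 1},
  {"translation": [0,0,0],"dr": [0,0.94,0],"jaw": 1},
  {"translation": [0,0,0],"dr": [0,0.92,0],"jaw": 1},
])

```text
time_s: 50.82
position: [0.447, 0.1627, 0.2353]
tcp_rot: [[0.201, 0.958, 0.204], [0.676, -0.286, 0.679], [0.709, 0.002, -0.705]]
force: [-1.0, 0.3, -2.3]
opening: 0.709
```

Call:
arm_command([
  {"translation": [0,0,0],"dr": [0,0,0],"jaw": 1},
  {"translation": [0,0,0],"dr": [0,0,0],"jaw": 1},
])

```text
time_s: 50.98
position: [0.4467, 0.1622, 0.2341]
tcp_rot: [[0.207, 0.958, 0.2], [0.678, -0.288, 0.676], [0.705, -0.004, -0.709]]
force: [-0.5, -0.3, -1.9]
opening: 0.709
```

```bash
python3 - <<'E'
from togo import *
lean(-100,60)
snap('wrist','wrist17')
E
```

```text
pos [0.4467 0.1622 0.2341] rack [ -97.5 -103.9  234.1] open 0.709 F [-0.5 -0.3 -1.9] q [-22.  21. 120.  54.  60. -43.]
shift units [-3.49  0.17  3.69] turn units [ 0.    0.02 -0.05]
```

View pics/wrist17.png

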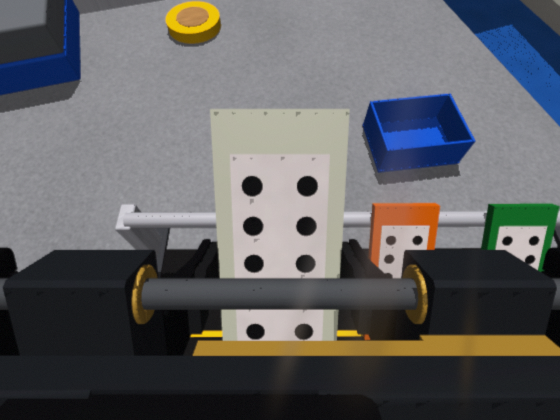

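Call:
arm_command([
  {"translation": [-0.7,0.17,0.74],"dr": [0,0,-0.05],"jaw": 1},
  {"translation": [-0.7,0,0.74],"dr": [0,0,0],"jaw": 1},
  {"translation": [-0.7,0,0.74],"dr": [0,0,0],"jaw": 1},
  {"translation": [-0.7,0,0.74],"dr": [0,0,0],"jaw": 1},
  {"translation": [-0.7,0,0.74],"dr": [0,0,0],"jaw": 1},
  {"translation": [0,0,0.7],"dr": [0,0,0],"jaw": 1},
  {"translation": [0,0,0.7],"dr": [0,0,0],"jaw": 1},
  {"translation": [0,0,0.4],"dr": [0,0,0],"jaw": 1},
  {"translation": [0,0,0],"dr": [0,0,0],"jaw": 1},
  {"translation": [0,0,0],"dr": [0,0,0],"jaw": 1},
])

```text
time_s: 51.87
position: [0.4619, 0.1968, 0.0765]
tcp_rot: [[0.193, 0.961, 0.2], [0.681, -0.278, 0.677], [0.706, 0.005, -0.708]]
force: [0.0, 0.7, -1.1]
opening: 0.705
```

```bash
python3 - <<'E'
from togo import *
lean(-100,0)
E
```

```text
pos [0.4619 0.1968 0.0765] rack [-60.1 -99.1  76.5] open 0.705 F [ 0.   0.7 -1.1] q [-17.  44. 123.  77.  46. -73.]
shift units [-0.1  -0.04  0.57] turn units [-0.    0.01  0.08]
```

Call:
arm_command([
  {"translation": [-0.07,0,0.25],"dr": [0,0,0.06],"jaw": 1},
  {"translation": [0,0,0.22],"dr": [0,0,0],"jaw": 1},
  {"translation": [0,0,0],"dr": [0,0,0],"jaw": 1},
  {"translation": [0,0,0],"dr": [0,0,0],"jaw": 1},
])

```text
time_s: 52.2
position: [0.464, 0.2024, 0.067]
tcp_rot: [[0.202, 0.958, 0.202], [0.678, -0.285, 0.678], [0.707, 0.0, -0.707]]
force: [-0.3, -0.2, -0.9]
opening: 0.713
```

```bash
python3 - <<'E'
from togo import *
lean(-100,0)
E
```

```text
pos [0.464  0.2024 0.067 ] rack [-54.  -98.7  67. ] open 0.713 F [-0.3 -0.2 -0.9] q [-16.  46. 123.  79.  46. -74.]
shift units [-0.   -0.05  0.13] turn units [ 0.01  0.   -0.01]
```

Call:
arm_command([
  {"translation": [-0.02,0,0.07],"dr": [0,0,0],"jaw": 1},
  {"translation": [0,0,0],"dr": [0,0,0],"jaw": 1},
  {"translation": [0,0,0],"dr": [0,0,0],"jaw": 1},
])

```text
time_s: 52.45
position: [0.4643, 0.2031, 0.0654]
tcp_rot: [[0.202, 0.958, 0.202], [0.678, -0.286, 0.678], [0.707, 0.0, -0.707]]
force: [0.4, 0.1, -1.2]
opening: 0.706
```

Call:
arm_command([
  {"translation": [-0.03,0,0.04],"dr": [0,0,0],"jaw": 1},
  {"translation": [0,0,0],"dr": [0,0,0],"jaw": 1},
  {"translation": [0,0,0],"dr": [0,0,0],"jaw": 1},
])

```text
time_s: 52.7
position: [0.4643, 0.2034, 0.0641]
tcp_rot: [[0.202, 0.958, 0.202], [0.678, -0.286, 0.678], [0.707, -0.0, -0.707]]
force: [0.7, 0.8, -1.5]
opening: 0.709
```

```bash
python3 - <<'E'
from togo import *
lean(-100,0)
E
```

```text
pos [0.4643 0.2034 0.0641] rack [-53.1 -98.7  64.1] open 0.709 F [ 0.7  0.8 -1.5] q [-16.  46. 123.  80.  46. -74.]
shift units [ 0.06 -0.05  0.02] turn units [ 0.01  0.   -0.01]
```

Call:
arm_command([
  {"translation": [-0.02,0,0.06],"dr": [0,0,0],"jaw": 1},
  {"translation": [0,0,0],"dr": [0,0,0],"jaw": 1},
  {"translation": [0,0,0],"dr": [0,0,0],"jaw": 1},
])

```text
time_s: 52.95
position: [0.4644, 0.2036, 0.0638]
tcp_rot: [[0.202, 0.958, 0.203], [0.677, -0.287, 0.678], [0.708, 0.001, -0.706]]
force: [-4.1, -9.5, 9.5]
opening: 0.705
```

Call:
arm_command([
  {"translation": [0,0,0],"dr": [0,0,0],"jaw": 0},
  {"translation": [0,0,0],"dr": [0,0,0],"jaw": 0},
  {"translation": [0,0,0],"dr": [0,0,0],"jaw": 0},
  {"translation": [0,0,0],"dr": [0,0,0],"jaw": 0},
  {"translation": [0,0,0],"dr": [0,0,0],"jaw": 0},
  {"translation": [0,0,-0.4],"dr": [0,0,0],"jaw": 0},
  {"translation": [0,0,-0.8],"dr": [0,0,0],"jaw": 0},
  {"translation": [0,0,-0.9],"dr": [0,0,0],"jaw": 0},
  {"translation": [0,0,-0.9],"dr": [0,0,0],"jaw": 0},
  {"translation": [0,0,0],"dr": [0,0,0],"jaw": 0},
])

```text
time_s: 53.78
position: [0.4501, 0.1517, 0.1172]
tcp_rot: [[0.201, 0.958, 0.205], [0.678, -0.288, 0.676], [0.707, 0.003, -0.707]]
force: [0.3, -0.1, -0.1]
opening: 1.002
```

```bash
python3 - <<'E'
from chk import *
plane('wrist',-.1);plane('wrist',.015);plane('wrist',.13)
snap('wrist','wrist18');snap('scene','scene18');snap('top','top18')
lean(-100,60)
E
```

```text
wrist 11962 normal(rack) [-0.706 -0.001  0.708] lean from vertical deg 45.1 rms mm 0.7
wrist 11183 normal(rack) [-0.702 -0.003  0.712] lean from vertical deg 45.4 rms mm 0.7
wrist 21 normal(rack) [-0.433  0.696  0.572] lean from vertical deg 52.8 rms mm 0.5
pos [0.4489 0.1541 0.1151] rack [-104.7  -99.4  115.1] open 0.999 F [-0.1 -0.   0.3] q [-23.  39. 124.  67.  50. -67.]
shift units [ 0.07 -0.02  0.52] turn units [-0.01 -0.   -0.01]
```

View pics/wrist18.png

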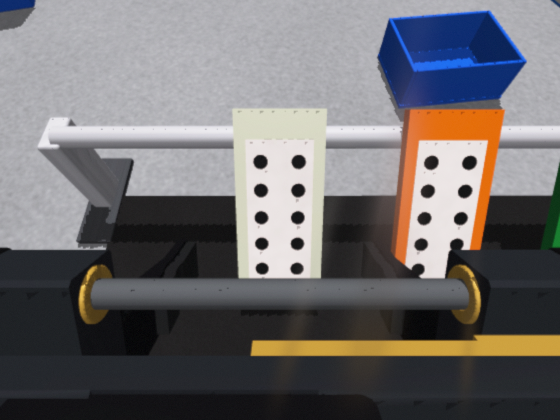

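View pics/scene18.png

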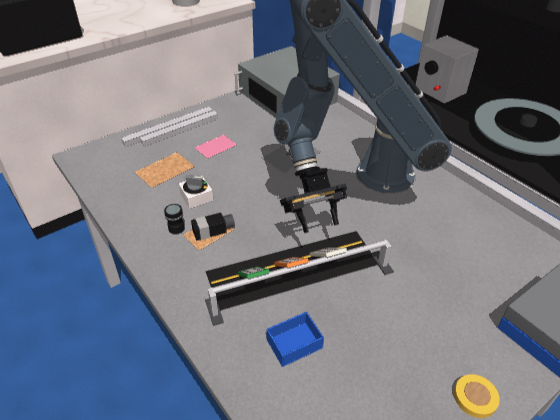

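View pics/top18.png

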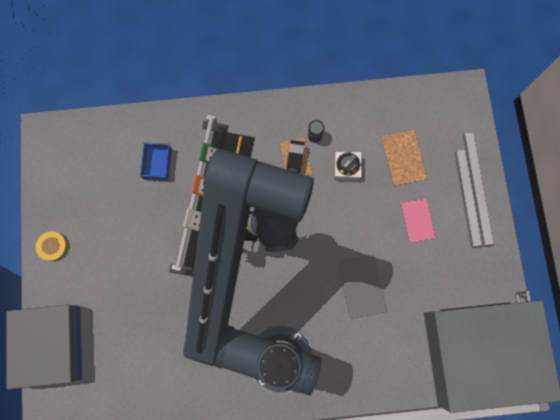

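Call:
arm_command([
  {"translation": [0.86,0,-0.86],"dr": [0,0,0],"jaw": 0},
  {"translation": [0.86,0,-0.86],"dr": [0,0,0],"jaw": 0},
  {"translation": [0.86,0,-0.86],"dr": [0,0,0],"jaw": 0},
  {"translation": [0.86,0,-0.86],"dr": [0,0,0],"jaw": 0},
  {"translation": [0,0,0],"dr": [0,-0.94,0],"jaw": 0},
  {"translation": [0,0,0],"dr": [0,-0.94,0],"jaw": 0},
  {"translation": [0,0,0],"dr": [0,-0.94,0],"jaw": 0},
  {"translation": [0,0,0],"dr": [0,-0.94,0],"jaw": 0},
  {"translation": [0,0,0],"dr": [0,-0.94,0],"jaw": 0},
  {"translation": [0,0,0],"dr": [0,-0.94,0],"jaw": 0},
  {"translation": [0,0,0],"dr": [0,-0.94,0],"jaw": 0},
  {"translation": [0,0,0],"dr": [0,-0.92,0],"jaw": 0},
])

```text
time_s: 55.08
position: [0.4488, 0.1542, 0.2373]
tcp_rot: [[0.284, 0.959, -0.001], [0.959, -0.284, -0.005], [-0.005, 0.0, -1.0]]
force: [0.2, -0.2, -0.1]
opening: 0.999
```

Call:
arm_command([
  {"translation": [0,0,-0.2],"dr": [0,0,1],"jaw": 0},
  {"translation": [0,0,-0.2],"dr": [0,0,1],"jaw": 0},
  {"translation": [0,0,-0.2],"dr": [0,0,1],"jaw": 0},
  {"translation": [0,0,-0.2],"dr": [0,0,1],"jaw": 0},
  {"translation": [0,0,-0.2],"dr": [0,0,1],"jaw": 0},
  {"translation": [0,0,0],"dr": [0,0,1],"jaw": 0},
  {"translation": [0,0,0],"dr": [0,0,1],"jaw": 0},
  {"translation": [0,0,0],"dr": [0,0,1],"jaw": 0},
  {"translation": [0,0,0],"dr": [0,0,1],"jaw": 0},
  {"translation": [0,0,0],"dr": [0,0,1],"jaw": 0},
  {"translation": [0,0,0],"dr": [0,0,1],"jaw": 0},
  {"translation": [0,0,0],"dr": [0,0,1],"jaw": 0},
])

```text
time_s: 56.08
position: [0.4483, 0.1541, 0.2612]
tcp_rot: [[1.0, 0.021, -0.003], [0.021, -1.0, 0.0], [-0.003, -0.0, -1.0]]
force: [1.1, 0.5, 0.1]
opening: 0.999
```

Call:
arm_command([
  {"translation": [0,0,0],"dr": [0,0,1],"jaw": 0},
  {"translation": [0,0,0],"dr": [0,0,1],"jaw": 0},
  {"translation": [0,0,0],"dr": [0,0,1],"jaw": 0},
  {"translation": [0,0,0],"dr": [0,0,1],"jaw": 0},
  {"translation": [0,0,0],"dr": [0,0,1],"jaw": 0},
  {"translation": [0,0,0],"dr": [0,0,1],"jaw": 0},
  {"translation": [0,0,0],"dr": [0,0,1],"jaw": 0},
  {"translation": [0,0,0],"dr": [0,0,1],"jaw": 0},
  {"translation": [0,0,0],"dr": [0,0,0.2],"jaw": 0},
  {"translation": [0,0,0],"dr": [0,0,0],"jaw": 0},
  {"translation": [0,0,0],"dr": [0,0,0],"jaw": 0},
])

```text
time_s: 57.0
position: [0.4488, 0.1537, 0.2618]
tcp_rot: [[0.674, -0.739, -0.002], [-0.739, -0.674, 0.0], [-0.001, 0.001, -1.0]]
force: [-0.0, -0.1, -0.9]
opening: 0.997
```

```bash
python3 - <<'E'
from togo import *
s=read_state();R=s['tcp_rot'];p=s['position'];print(p.round(4),R.round(3).tolist(),s['joint_positions'].round(0))
print((R.T@(np.array([.6232,-.2981,.25])-p)/.025).round(2))
im,d,K,T=snap('wrist','wrist19');P=cloud(d,K,T)
E
```

```text
[0.4488 0.1537 0.2618] [[0.674, -0.739, -0.002], [-0.739, -0.674, 0.0], [-0.001, 0.001, -1.0]] [  5.  16. 101.   0.  63. 143.]
[18.05  7.03  0.46]
```

View pics/wrist19.png

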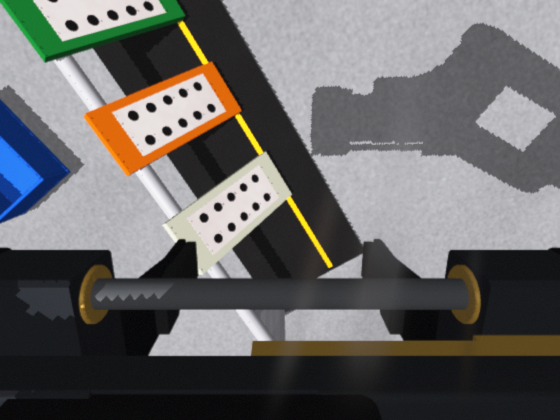

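Call:
arm_command([
  {"translation": [0.98,0.5,0],"dr": [0,0,0],"jaw": 0},
  {"translation": [0.98,0.5,0],"dr": [0,0,0],"jaw": 0},
  {"translation": [0.98,0.5,0],"dr": [0,0,0],"jaw": 0},
  {"translation": [0.98,0.5,0],"dr": [0,0,0],"jaw": 0},
  {"translation": [0.98,0.5,0],"dr": [0,0,0],"jaw": 0},
  {"translation": [0.98,0.5,0],"dr": [0,0,0],"jaw": 0},
  {"translation": [0.98,0.5,0],"dr": [0,0,0],"jaw": 0},
  {"translation": [0.98,0.5,0],"dr": [0,0,0],"jaw": 0},
  {"translation": [0.98,0.5,0],"dr": [0,0,0],"jaw": 0},
  {"translation": [0.98,0.5,0],"dr": [0,0,0],"jaw": 0},
  {"translation": [0.98,0.5,0],"dr": [0,0,0],"jaw": 0},
  {"translation": [0.98,0.5,0],"dr": [0,0,0],"jaw": 0},
])

```text
time_s: 58.05
position: [0.5358, -0.1665, 0.2622]
tcp_rot: [[0.673, -0.74, -0.0], [-0.74, -0.673, 0.0], [-0.001, -0.0, -1.0]]
force: [0.0, -0.6, 0.8]
opening: 1.0
```

Call:
arm_command([
  {"translation": [0.9,0.5,0],"dr": [0,0,0],"jaw": 0},
  {"translation": [0.9,0.5,0],"dr": [0,0,0],"jaw": 0},
  {"translation": [0.9,0,0],"dr": [0,0,0],"jaw": 0},
  {"translation": [0,0,0],"dr": [0,0,0],"jaw": 0},
  {"translation": [0,0,0],"dr": [0,0,0],"jaw": 0},
])

```text
time_s: 58.47
position: [0.5627, -0.2328, 0.2617]
tcp_rot: [[0.672, -0.741, -0.001], [-0.741, -0.672, 0.001], [-0.001, -0.0, -1.0]]
force: [-0.7, -0.1, 0.6]
opening: 1.001
```

```bash
python3 - <<'E'
from togo import *
s=read_state();R=s['tcp_rot'];p=s['position'];print(p.round(4),R.round(3).tolist(),s['joint_positions'].round(0))
im,d,K,T=snap('wrist','wrist20');P=cloud(d,K,T)
m=(P[...,2]>.085)&(P[...,2]<.10)&(abs(P[...,0]-.623)<.045)&(abs(P[...,1]+.298)<.045)
Q=P[m][:,:2];r=cv2.minAreaRect((Q*1000).astype(np.float32));print('bar',len(Q),r)
c=np.array([r[0][0]/1000,r[0][1]/1000,.078]);print((R.T@(c-p)/.025).round(2))
im,d,K,T=snap('scene','scene20');P=cloud(d,K,T)
m=(P[...,2]>.045)&(P[...,2]<.062)&(abs(P[...,0]-.66)<.1)&(abs(P[...,1]+.12)<.1)
Q=P[m];print('cam',len(Q),cv2.minAreaRect((Q[:,:2]*1000).astype(np.float32)),np.median(Q[:,2]))
im,d,K,T=snap('top','top20');P=cloud(d,K,T)
m=(P[...,2]>.045)&(P[...,2]<.062)&(abs(P[...,0]-.66)<.1)&(abs(P[...,1]+.12)<.1)
Q=P[m];print('cam top',len(Q),cv2.minAreaRect((Q[:,:2]*1000).astype(np.float32)) if len(Q) else '')
E
```

```text
[ 0.5627 -0.2328  0.2617] [[0.672, -0.741, -0.001], [-0.741, -0.672, 0.001], [-0.001, -0.0, -1.0]] [-33.  27.  82.   0.  71. 105.]
bar 1062 ((623.15283203125, -297.6210632324219), (15.097225189208984, 54.229251861572266), 42.3548583984375)
[ 3.55 -0.05  7.35]
cam 464 ((686.12841796875, -123.75968170166016), (65.86128997802734, 179.07545471191406), 65.2584457397461) 0.05154563328655182
cam top 421 ((674.1746215820312, -119.99234008789062), (60.472625732421875, 163.00286865234375), 67.1777572631836)
```

View pics/wrist20.png

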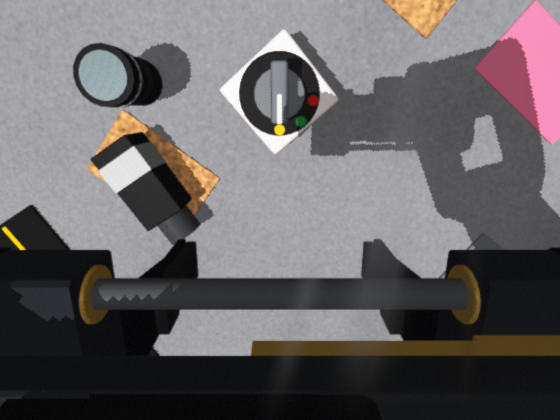

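View pics/scene20.png

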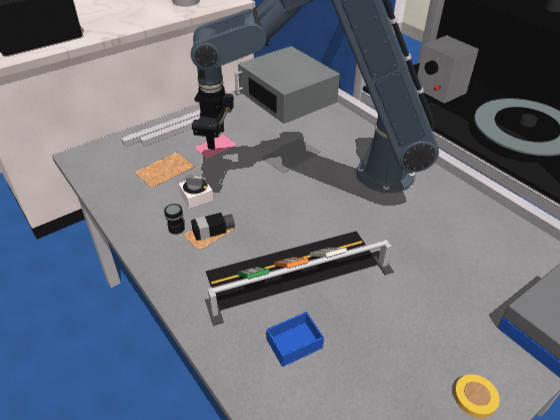

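Call:
arm_command([
  {"translation": [0.89,0,0.9],"dr": [0,0,0],"jaw": 0},
  {"translation": [0.89,0,0.9],"dr": [0,0,0],"jaw": 0},
  {"translation": [0.89,0,0.9],"dr": [0,0,0],"jaw": 0},
  {"translation": [0.89,-0.05,0.9],"dr": [0,0,0],"jaw": 0},
  {"translation": [0,0,0.9],"dr": [0,0,0],"jaw": 0},
  {"translation": [0,0,0],"dr": [0,0,0],"jaw": 0},
  {"translation": [0,0,0],"dr": [0,0,0],"jaw": 0},
])

```text
time_s: 59.2
position: [0.6219, -0.2952, 0.1484]
tcp_rot: [[0.673, -0.74, -0.004], [-0.74, -0.673, 0.003], [-0.005, 0.001, -1.0]]
force: [0.2, -0.2, 0.7]
opening: 1.001
```

```bash
python3 - <<'E'
from togo import *
s=read_state();R=s['tcp_rot'];p=s['position']
c=np.array([.6232,-.298,.078]);print(p,(R.T@(c-p)/.025).round(2))
E
```

```text
[ 0.62187057 -0.29519911  0.14837531] [0.13 0.03 2.81]
```

Call:
arm_command([
  {"translation": [0.1,0.03,0.7],"dr": [0,0,0],"jaw": 0},
  {"translation": [0,0,0.7],"dr": [0,0,0],"jaw": 0},
  {"translation": [0,0,0.7],"dr": [0,0,0],"jaw": 0},
  {"translation": [0,0,0.7],"dr": [0,0,0],"jaw": 0},
  {"translation": [0,0,0],"dr": [0,0,0],"jaw": 0},
  {"translation": [0,0,0],"dr": [0,0,0],"jaw": 1},
  {"translation": [0,0,0],"dr": [0,0,0],"jaw": 1},
  {"translation": [0,0,0],"dr": [0,0,0],"jaw": 1},
  {"translation": [0,0,0],"dr": [0,0,0],"jaw": 1},
  {"translation": [0,0,0],"dr": [0,0,0],"jaw": 1},
  {"translation": [0,0,0],"dr": [0,0,0],"jaw": 1},
  {"translation": [0,0,0],"dr": [0,0,0],"jaw": 1},
])

```text
time_s: 60.2
position: [0.6245, -0.2996, 0.0802]
tcp_rot: [[0.672, -0.741, 0.0], [-0.741, -0.672, -0.0], [0.0, -0.0, -1.0]]
force: [0.6, 0.6, 0.0]
opening: 0.557
```

Call:
arm_command([
  {"translation": [0,0,0],"dr": [0,0,0],"jaw": 1},
  {"translation": [0,0,0],"dr": [0,0,0],"jaw": 1},
  {"translation": [0,0,0],"dr": [0,0,0],"jaw": 1},
  {"translation": [0,0,0],"dr": [0,0,0],"jaw": 1},
  {"translation": [0,0,0],"dr": [0,0,0],"jaw": 1},
  {"translation": [0,0,0],"dr": [0,0,0],"jaw": 1},
  {"translation": [0,0,0],"dr": [0,0,0],"jaw": 1},
  {"translation": [0,0,0],"dr": [0,0,0],"jaw": 1},
])

```text
time_s: 60.87
position: [0.624, -0.2997, 0.0797]
tcp_rot: [[0.672, -0.741, -0.001], [-0.741, -0.672, -0.0], [-0.0, 0.001, -1.0]]
force: [-2.0, -1.5, -0.2]
opening: 0.181
```

Call:
arm_command([
  {"translation": [0,0,0],"dr": [0,0,-0.85],"jaw": 1},
  {"translation": [0,0,0],"dr": [0,0,-0.85],"jaw": 1},
  {"translation": [0,0,0],"dr": [0,0,-0.85],"jaw": 1},
  {"translation": [0,0,0],"dr": [0,0,-0.85],"jaw": 1},
  {"translation": [0,0,0],"dr": [0,0,-0.85],"jaw": 1},
  {"translation": [0,0,0],"dr": [0,0,-0.85],"jaw": 1},
  {"translation": [0,0,0],"dr": [0,0,-0.85],"jaw": 1},
  {"translation": [0,0,0],"dr": [0,0,-0.75],"jaw": 1},
  {"translation": [0,0,0],"dr": [0,0,0],"jaw": 1},
  {"translation": [0,0,0],"dr": [0,0,0],"jaw": 1},
  {"translation": [0,0,0],"dr": [0,0,0],"jaw": 1},
])

```text
time_s: 61.78
position: [0.6242, -0.2994, 0.0797]
tcp_rot: [[0.991, -0.134, -0.0], [-0.134, -0.991, 0.0], [-0.0, -0.0, -1.0]]
force: [-1.3, -1.0, 0.4]
opening: 0.181
```

Call:
arm_command([
  {"translation": [0,0,0],"dr": [0,0,0],"jaw": 0},
  {"translation": [0,0,0],"dr": [0,0,0],"jaw": 0},
  {"translation": [0,0,0],"dr": [0,0,0],"jaw": 0},
  {"translation": [0,0,0],"dr": [0,0,0],"jaw": 0},
  {"translation": [0,0,0],"dr": [0,0,0],"jaw": 0},
  {"translation": [0,0,0],"dr": [0,0,0],"jaw": 0},
  {"translation": [0,0,-0.9],"dr": [0,0,0],"jaw": 0},
  {"translation": [0,0,-0.9],"dr": [0,0,0],"jaw": 0},
  {"translation": [0,0,-0.9],"dr": [0,0,0],"jaw": 0},
  {"translation": [0,0,-0.9],"dr": [0,0,0],"jaw": 0},
  {"translation": [0,0,-0.9],"dr": [0,0,0],"jaw": 0},
  {"translation": [0,0,-0.9],"dr": [0,0,0],"jaw": 0},
])

```text
time_s: 62.78
position: [0.6243, -0.2993, 0.216]
tcp_rot: [[0.991, -0.132, 0.0], [-0.132, -0.991, 0.0], [0.0, -0.0, -1.0]]
force: [0.6, 0.4, 0.1]
opening: 0.962
```

Call:
arm_command([
  {"translation": [-0.9,0,-0.9],"dr": [0,0,0],"jaw": 0},
  {"translation": [-0.9,0,-0.9],"dr": [0,0,0],"jaw": 0},
  {"translation": [-0.9,0,0],"dr": [0,0,0],"jaw": 0},
  {"translation": [-0.9,0,0],"dr": [0,0,0],"jaw": 0},
  {"translation": [0,0,0],"dr": [0,0,0],"jaw": 0},
  {"translation": [0,0,0],"dr": [0,0,0],"jaw": 0},
])

```text
time_s: 63.28
position: [0.5344, -0.2874, 0.2604]
tcp_rot: [[0.991, -0.133, 0.0], [-0.133, -0.991, -0.0], [0.0, -0.0, -1.0]]
force: [-0.1, 0.5, 0.9]
opening: 0.999
```

```bash
python3 - <<'E'
from togo import *
s=read_state();R=s['tcp_rot'];p=s['position'];print(p.round(4),s['time_s'])
im,d,K,T=snap('wrist','wrist21');P=cloud(d,K,T)
m=(P[...,2]>.085)&(P[...,2]<.10)&(abs(P[...,0]-.623)<.045)&(abs(P[...,1]+.298)<.045)
Q=P[m][:,:2];r=cv2.minAreaRect((Q*1000).astype(np.float32));print('bar',len(Q),r)
m=(P[...,2]>.048)&(P[...,2]<.057)&(abs(P[...,0]-.66)<.1)&(abs(P[...,1]+.12)<.08)
Q=P[m];print('cam',len(Q),cv2.minAreaRect((Q[:,:2]*1000).astype(np.float32)),np.median(Q[:,2]))
snap('scene','scene21')
E
```

```text
[ 0.5344 -0.2874  0.2604] 63.2833
bar 1121 ((623.1043090820312, -298.1248779296875), (15.902212142944336, 55.24431228637695), 82.01236724853516)
cam 5723 ((661.8958129882812, -117.43057250976562), (51.85765838623047, 129.8946533203125), 74.90776062011719) 0.05256576732553703
```

View pics/wrist21.png

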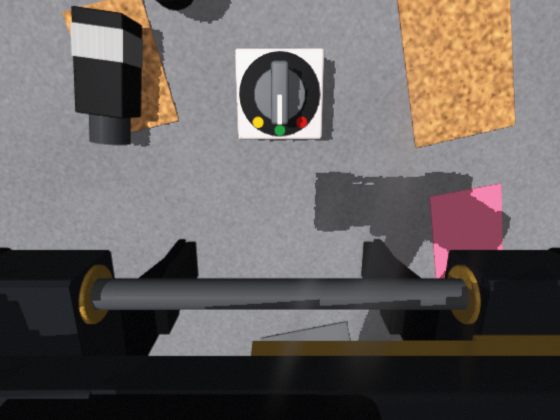

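View pics/scene21.png

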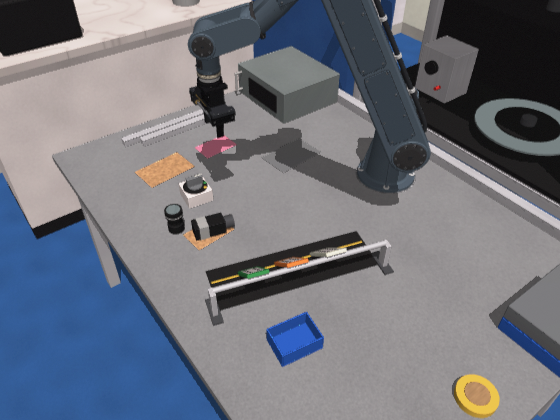

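```bash
python3 -c "
from rig import *
print(hand_in())"
```

```text
the job is handed in; nothing more can be done
None
```

I handed the job in at about 63 s of the 210 s allowed, with everything in place by my own checks; the hand-in itself gives no verdict.

- **Selector:** I turned it to yellow first. A depth fit showed the bar turned 40° from its green starting position. When all the plates leaned I turned it back to green, and the last picture shows the pointer on the green mark.
- **Camera:** it lies on the smaller cork pad, about 3 mm from the middle, with its top at 53 mm. I turned it about 20° from the pad's long side so the gripper would clear the lens.
- **Plates:** there were three (green, orange, white); I saw no blue plate in any view. They lean on the rail with their feet on or very near the yellow line, at about 46°, 45° and 45° by wrist depth, and square to it within about 0.3°. They stand 130 mm and 15 mm beyond the rail's middle and 100 mm on the near side of it.
- **Lens and blue bin:** I never touched either, and the last picture shows them where they started.

**Weaker checks:**
- The scene camera's depth gave 49° for the green plate, but from few, noisy points. The top camera agreed with the wrist value, 45.3° against 45.8°.
- My last angle check on the green plate was before I placed the white one. Later views only showed it still leaning.
- I did not measure the contact force on the rail.
- I saw no sign of a knock or of the grip slackening.

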